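Refill the mail-desk caddy

ROBOT

A 6-joint arm with a two-finger parallel gripper is mounted at the origin on the work surface. World frame = base frame: x ahead of the robot, y to its left, z up, the work surface at z = 0. Lengths are in m, angles in rad, forces in N, time in s.
With the tool pointing down it reaches from about 0.35 to 0.85 m from the base axis. Payload 8.1 kg.
Tool frame: the origin (TCP) lies at the very end of the fingers, on their centre line; the grasp point (between the pads) lies 19 mm behind it (robot.pinch_z is the distance from the TCP to the grasp point, in m); x points along the fingers, z is the direction in which the jaws open and shut, and the axes are right-handed (so a half turn about x gives the same grasp; the last joint's range is limited). The gripper opens to 93 mm and grips with 3 to 60 N. Pads are 15 mm wide; open, the fingers measure 128 mm over their backs; the gripper's body (75 mm by 188 mm) begins 65 mm behind the grasp point.
Start: joints at [1.194, 0.13, 1.488, -0, 1.523, -0.085], TCP at [0.173, 0.575, 0.219] pointing down, gripper open.
Joint ranges: [-2.96, 2.96], [-0.89, 2.26], [0.02, 2.5], [-1.34, 4.48], [0, 2.73], [-2.66, 2.66]. Speed limits (rad/s): [2.39, 2.39, 2.79, 3.14, 3.14, 3.14].

INTERFACE

Orientations are given as a rotation vector (axis times angle).
In Python, from plant import robot, optics, ticket gives the robot as it stands.
- The arm moves only by the tool jog_arm, never from a script. Its argument "targets" is a list of rows, each a list of 7 numbers: the shift along the tool's x, y, z in cm, then the turn, a rotation vector about the tool's x, y, z in degrees, then the closure, from 0 (fully open) to 1 (shut). In form: [[dx, dy, dz, ax, ay, az, grip], ...]. A call has 1 to 5 rows; each row is the pose to reach, as a shift and turn from the pose measured when the call began, along the tool's axes at that moment; what a row does not reach only later rows make up. A row lasts 1/8 s, in which the tool goes at most 62.5 mm and 10.7 degrees, less where a joint would pass 70% of its speed; a pose out of reach is approached as far as the arm can. A call with a gripper value outside its range is refused whole. The fingers move at their own pace and stop on an object; "squeeze" is the grip in N (left out, the last holds). Time passes only in rows, so rows that repeat a pose let the fingers close. It gives the time, the measured TCP pose, the force and the opening at its end, in the units of the state.
- robot.read_state(): the state, without advancing time (a new reading comes with each control period).
- optics.read_camera(name): name is "side" or "top" or "wrist"; returns a dict with "frame" (400x640x3 uint8, red, green, blue), "vertical_fov" (degrees; the focal length in pixels is half the picture's height over the tangent of half this angle, whatever the lens; pixels are square), "cx", "cy" (the principal point, pixels), "k1" (the pictures are not rectified: a ray, as slopes to the right and down, at radius r is drawn at 1 + k1 r^2 times it, then the intrinsics apply), "R" (3x3) and "t" (3): a world point X has camera coordinates R X + t. Camera axes: x right, y down, z forward; pixel columns grow to the right and rows downward; lengths in m; the calibration is good to about 2 mm. A picture is of the moment at which its call begins. There is no depth.
- ticket.close_job(): hands the job in, once; it reports no verdict.
The state is a dict: "t": time; "q": joint angles; "dq": joint speeds; "joint_torque": joint torques, N m; "tool_pos": TCP position; "orientation": TCP orientation; "force": force on the tool from outside, world axes, zero at the start; "wrist_torque": the same for the moment, N m; "opening": finger opening in m.
Only numpy, scipy, OpenCV 4.12 (cv2) and the standard library are available. Lean on these libraries where they do the work, as an engineer would, in place of code of your own. Each camera call takes 0.05 s, during which the arm holds its last target.

TASK

Put the desk caddy back in order: the mini stapler lengthwise in its long pocket, the rubber stamp with the square base upright in the square pocket, the glue stick standing in the round well, and the tape roll flat over the post. Each must sit fully down in its own place, let go of. Leave the round-based stamp and the correction-fluid bottle standing where they are on the desk.

Things in the scene. Friction and masses are not known exactly. Their poses are not given: they have to be found in the camera images.
- stapler_centre (a point): Mini stapler, black top and base with a steel strip between, lying on its base: 62 mm long, 24 mm wide, 37 mm high, flat parallel sides, 0.06 to 0.13 kg. Stands loose on the desk, at any yaw. The point is at its centre, half-way up (18.5 mm above its underside); z up. x runs along its length, y across it.
- stamp_centre (a point): Rubber stamp with a SQUARE wooden base, 38 x 38 mm and 16 mm thick, and a turned wooden handle above it; 64 mm high in all. The handle is round, 24 mm in diameter from 40 to 58 mm above the underside, thinner below (15 mm). Stands loose on the desk, base down, at any yaw. The point is at its centre, half-way up (32 mm above its underside); z up. 
- glue_centre (a point): Glue stick standing on end: a straight cylinder 28 mm in diameter, 74 mm high, white body with grey foot and a wide grey cap of the same diameter. Stands loose on the desk, upright. The point is at its centre, half-way up (37 mm above its underside); z up. 
- tape_centre (a point): Roll of brown tape lying flat: outer diameter 52 mm, hole 30 mm in diameter right through, 25 mm high. Stands loose on the desk, flat. The point is at its centre, half-way up (12.5 mm above its underside); z up. 
- round_stamp_centre (a point): Look-alike, to be left where it is: a rubber stamp with the same handle and height (64 mm) but a ROUND base 40 mm in diameter. Stands loose on the desk, base down. The point is at its centre, half-way up (32 mm above its underside); z up. 
- bottle_centre (a point): Look-alike, to be left where it is: a white correction-fluid bottle, 28 mm in diameter up to 38 mm, then a shoulder and a narrow grey cap 15 mm in diameter; 70 mm high. Stands loose on the desk, upright. The point is at its centre, half-way up (35 mm above its underside); z up. 
- bay_long: Insert with a long rectangular dark-floored pocket, 78 mm (along x) by 42 mm (along y), for the stapler. One of four fixed white inserts, 88 mm square, set two by two (pitch 90, same yaw, order varies) in a black tray. Origin: centre of its underside, 4 mm above the desk; top face 10 mm and pocket floor 3 mm above the origin. Tray: 190 mm square, rim 14 mm above the desk.
- bay_square: Insert with a square dark-floored pocket, 58 x 58 mm, for the square-based stamp. One of four fixed white inserts, 88 mm square, set two by two (pitch 90, same yaw, order varies) in a black tray. Origin: centre of its underside, 4 mm above the desk; top face 10 mm and pocket floor 3 mm above the origin.
- bay_round: Insert with a round dark-floored well, 46 mm in diameter, for the glue stick. One of four fixed white inserts, 88 mm square, set two by two (pitch 90, same yaw, order varies) in a black tray. Origin: centre of its underside, 4 mm above the desk; top face 10 mm and pocket floor 3 mm above the origin.
- bay_post: Insert with an upright black post at its centre, 12 mm in diameter, for the tape roll. One of four fixed white inserts, 88 mm square, set two by two (pitch 90, same yaw, order varies) in a black tray. Origin: centre of its underside, 4 mm above the desk; it is a flat plate 3 mm thick and the post rises 19 mm above it (22 mm above the origin).
There are look-alikes about, which are no part of the job. Leave any purple look-alike of the part that bears stamp_centre alone.

How it is judged:
By the outcome, as a careful person would: the job done as asked, in the order asked, and still so for the second after the job is handed in, with the robot touching nothing.
It also fails if it takes over 104 s, if anything falls off the work surface, if the arm or the gripper's body presses on something with over 40 N, if the wrist force passes 120 N, or if a joint passes its speed limit or range.

## Working session

There is one attempt and no reset: what is moved stays moved. The work goes in short steps, Python scripts to look and compute and a tool call to move; the robot and the scene stay as the last step left them, time stands still between calls to the robot, and variables do not carry over. Pictures are saved under pics/ and viewed, and the job is handed in when it is done.

Besides the shell and the picture viewer there is one more tool, called after "Call:" as name(argument=value, ...), one argument or row to a line, values as JSON. jog_arm: Moves the arm, as the interface text tells. Its arguments: {"type":"object","properties":{"targets":{"type":"array"},"squeeze":{"type":"number"}},"required":["targets"]}

```bash
ls; mkdir -p pics
python3 - <<'E'
from plant import robot, optics, ticket
import cv2
print(robot.read_state(), robot.pinch_z)
for n in ["top","side","wrist"]:
    c=optics.read_camera(n); cv2.imwrite(f"pics/{n}0.png",c["frame"][:,:,::-1])
    print(n,{k:v for k,v in c.items() if k!="frame"})
E
```

```text
pics
{'t': 0.0, 'q': array([ 1.19359743e+00,  1.31155712e-01,  1.48928728e+00,  6.94059471e-06,
        1.52295752e+00, -8.54244586e-02]), 'dq': array([ 0.00167317,  0.00062802, -0.00081935, -0.00086215,  0.00117875,
       -0.00049767]), 'joint_torque': array([ 2.19823050e-04, -5.59864318e+01, -4.91738105e+01,  7.67602259e-02,
        3.59794346e-02, -9.35649041e-05]), 'tool_pos': array([0.17237457, 0.57412183, 0.21758629]), 'orientation': array([-0.99263463,  1.33479876,  0.99106353]), 'force': array([-0.11790724, -0.25476012,  0.20350688]), 'wrist_torque': array([-0.00936319, -0.0649494 ,  0.00763814]), 'opening': 0.09254924664062908} 0.0188
top {'vertical_fov': 56.6497797335131, 'cx': 316.04079937657593, 'cy': 199.2090724924538, 'k1': -0.08864101923436817, 'R': array([[-0.02771251, -0.99933441,  0.02372223],
       [-0.99776123,  0.02620834, -0.06152758],
       [ 0.06086491, -0.0253742 , -0.99782344]]), 't': array([0.03241809, 0.53152705, 1.00872548])}
side {'vertical_fov': 47.754544397400736, 'cx': 313.6476571150189, 'cy': 192.14916029898637, 'k1': 0.015264915822736475, 'R': array([[ 0.88056527, -0.47384993,  0.00842865],
       [-0.27957079, -0.53372866, -0.79810644],
       [ 0.38268129,  0.70042841, -0.60245753]]), 't': array([-0.45258651,  0.20080376,  1.0374655 ])}
wrist {'vertical_fov': 70.3833233900842, 'cx': 316.11648635290163, 'cy': 201.12399626697365, 'k1': 0.013406592123479276, 'R': array([[ 0.28793521,  0.95764642, -0.00257742],
       [ 0.92071562, -0.27608899,  0.27578544],
       [ 0.26339334, -0.08178141, -0.96121577]]), 't': array([-0.5988376 , -0.03310236,  0.39085922])}
```

View pics/top0.png

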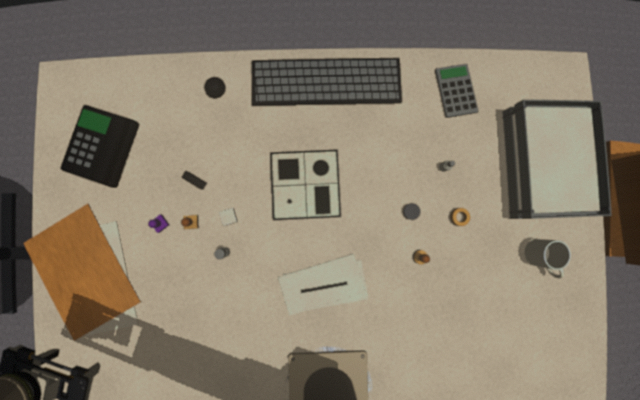

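View pics/side0.png

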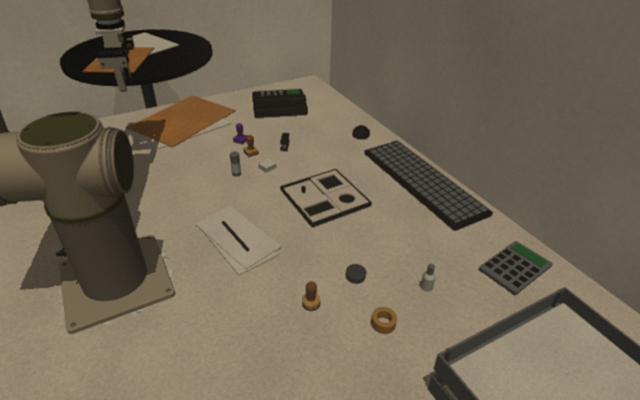

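View pics/wrist0.png

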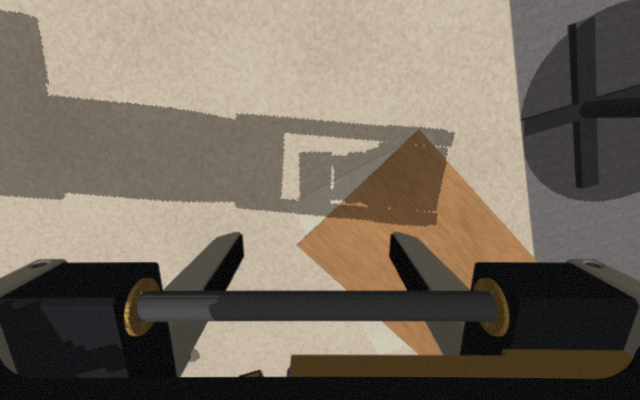

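```bash
cat > h.py <<'E'
import numpy as np, cv2
from scipy.spatial.transform import Rotation as Ro
from plant import robot, optics, ticket
def cam(n,save=None):
    c=optics.read_camera(n)
    if save: cv2.imwrite(f"pics/{save}.png",c["frame"][:,:,::-1])
    f=200/np.tan(np.radians(c["vertical_fov"])/2)
    c["K"]=np.array([[f,0,c["cx"]],[0,f,c["cy"]],[0,0,1]]); c["D"]=np.array([c["k1"],0,0,0,0.])
    return c
def ray(c,uv,z):
    p=cv2.undistortPoints(np.array(uv,float).reshape(-1,1,2),c["K"],c["D"]).reshape(-1,2)
    d=np.c_[p,np.ones(len(p))]@c["R"]; o=-c["R"].T@c["t"]
    return o+d*((z-o[2])/d[:,2])[:,None]
def proj(c,X):
    return cv2.projectPoints(np.array(X,float).reshape(-1,3),cv2.Rodrigues(c["R"])[0],c["t"],c["K"],c["D"])[0].reshape(-1,2)
def crop(c,x0,y0,x1,y1,s,save):
    cv2.imwrite(f"pics/{save}.png",cv2.resize(c["frame"][y0:y1,x0:x1,::-1],None,fx=s,fy=s,interpolation=cv2.INTER_CUBIC))
def go(pos,jaw=None,tilt=None):
    """print tool-frame shift (cm) and turn (deg) to TCP pos, pointing down, jaw axis at yaw jaw (rad, mod pi)"""
    s=robot.read_state(); R=Ro.from_rotvec(s["orientation"]).as_matrix()
    d=R.T@(np.array(pos)-s["tool_pos"])*100
    z=R[:,2]; 
    if jaw is None: jaw=np.arctan2(z[1],z[0])
    best=None
    for k in (0,np.pi):
        zz=np.array([np.cos(jaw+k),np.sin(jaw+k),0]); xx=np.array([0,0,-1.]); yy=np.cross(zz,xx)
        rv=np.degrees(Ro.from_matrix(R.T@np.c_[xx,yy,zz]).as_rotvec())
        if k==0 or np.linalg.norm(rv)<np.linalg.norm(best): alt=best; best=rv
        else: alt=rv
    print("t %.2f"%s["t"],"shift",d.round(2),"turn",best.round(1),"alt",alt.round(1),"q6 %.2f"%s["q"][5],"tcp",s["tool_pos"].round(4),"open %.4f"%s["opening"],"jaw %.1f"%np.degrees(np.arctan2(z[1],z[0])))
E
python3 - <<'E'
from h import *
c=cam("top")
for n,uv,z in [("stapler",(194,180),.037),("stamp",(190,222),.016),("glue",(222,252),.06),("tape",(460,216),.02),("round",(422,257),.03),("bottle",(446,166),.04),("caddy",(305.5,184.5),.014),("ptl",(288,169),.014),("ptr",(320.5,168),.014),("pbr",(322.5,200),.014),("pbl",(290,201),.014),("purple",(158,223),.03)]:
    print(n,ray(c,uv,z).round(3))
crop(c,140,150,350,280,3.8,"topcrop")
s=cam("side"); crop(s,210,110,410,240,4,"sidecrop")
go((0.5,0.2,0.3))
E
```

```text
stapler [[0.592 0.349 0.037]]
stamp [[0.478 0.367 0.016]]
glue [[0.397 0.27  0.06 ]]
tape [[ 0.474 -0.385  0.02 ]]
round [[ 0.365 -0.268  0.03 ]]
bottle [[ 0.613 -0.344  0.04 ]]
caddy [[0.574 0.046 0.014]]
ptl [[0.618 0.094 0.014]]
ptr [[0.619 0.003 0.014]]
pbr [[0.53  0.    0.014]]
pbl [[0.529 0.09  0.014]]
purple [[0.478 0.452 0.03 ]]
t 0.25 shift [ -8.17 -42.14 -26.44] turn [-0. -0. -0.] alt [ 1.8e+02 -0.0e+00  1.0e-01] q6 -0.09 tcp [0.1725 0.5744 0.2181] open 0.0929 jaw 73.3
```

View pics/topcrop.png

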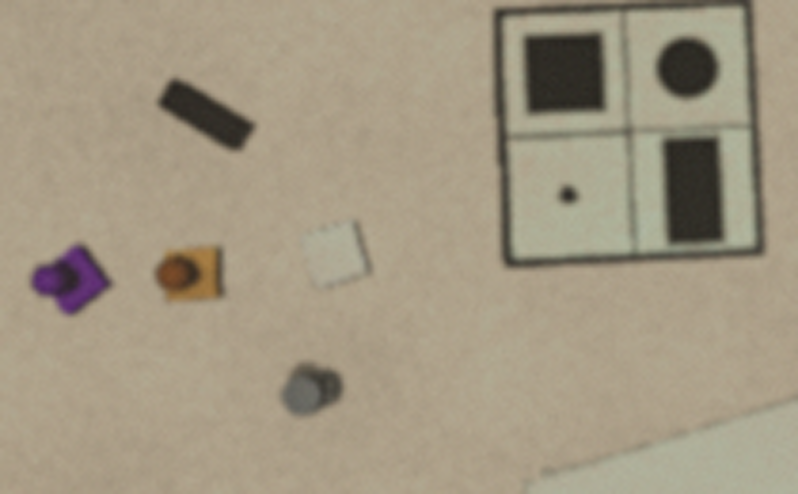

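View pics/sidecrop.png

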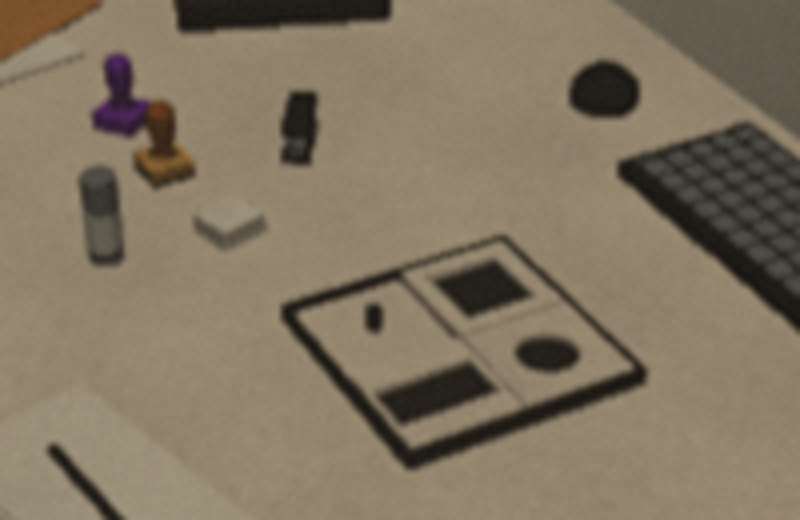

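Candidates (top-view pixels):
- **Stapler:** black block at (194,180). Could be confused with the dark discs at (215,87) and (411,212).
- **Stamp:** brown square base at (190,222). Could be confused with the purple one at (158,223) and the round-based one at (422,257).
- **Glue:** grey-capped cylinder at (222,252). Could be confused with the narrow-cap bottle at (446,166).
- **Tape:** ring at (460,216).

The crop shows a square base under the brown stamp. It also shows the bays: square at top-left, round at top-right, post at bottom-left and long at bottom-right. Next I measure.

Run:
```python
from h import *
c=cam("top"); s=cam("side")
crop(s,280,240,460,350,4.4,"side_r")
g=cv2.cvtColor(c["frame"],cv2.COLOR_RGB2GRAY)
def blob(m,z,n):
    cs,_=cv2.findContours(m.astype(np.uint8),cv2.RETR_EXTERNAL,cv2.CHAIN_APPROX_NONE)
    for k in cs:
        if cv2.contourArea(k)<4: continue
        off=np.array(n[:2]); P=ray(c,k.reshape(-1,2)+off,z)[:,:2]*1000
        r=cv2.minAreaRect(P.astype(np.float32)); print(n[4],np.round(r[0],1),np.round(r[1],1),round(r[2],1))
def roi(x0,y0,x1,y1,thr,z,name): blob(g[y0:y1,x0:x1]<thr,z,(x0,y0,0,0,name))
roi(170,160,220,200,85,.034,"stapler")
# caddy: outer tray (dark frame + inserts): use pockets
roi(276,157,300,180,90,.014,"square"); roi(311,157,332,178,90,.014,"round"); roi(312,184,333,214,90,.014,"long"); roi(284,195,296,207,110,.02,"post")
h=cv2.cvtColor(c["frame"],cv2.COLOR_RGB2HSV)
x0,y0,x1,y1=178,208,206,236
blob((h[y0:y1,x0:x1,1]>115)&((h[y0:y1,x0:x1,0]<28)),.016,(x0,y0,0,0,"stamp"))
x0,y0,x1,y1=445,200,478,232
blob((h[y0:y1,x0:x1,1]>110),.02,(x0,y0,0,0,"tape"))
o=-c["R"].T@c["t"];print("topcam",o.round(3))
w=cam("wrist"); print("wristcam",(-w["R"].T@w["t"]).round(3)); st=robot.read_state(); print(proj(w,st["tool_pos"]))
go((0.585,0.345,0.25),np.radians(144.5))
```

```text
stapler [593.2 350.9] [67.4 22.8] 58.0
square [619.4  93.2] [55.2 55.6] 2.1
round [621.2   3.8] [41.5 39.7] 43.3
long [531.2   1.5] [38.8 74.9] 88.4
post [529.   92.6] [11.7  7.8] 43.5
stamp [478.4 368.9] [42.2 33.1] 88.7
tape [ 472.8 -384.8] [52.6 47.7] 88.1
topcam [0.47  0.044 1.038]
wristcam [0.1   0.596 0.384]
[[316.30900227 243.94381575]]
t 0.40 shift [ -3.15 -46.11 -10.12] turn [-71.2  -0.   -0. ] alt [108.8  -0.    0. ] q6 -0.09 tcp [0.1726 0.5746 0.2185] open 0.0927 jaw 73.3
```

View pics/side_r.png

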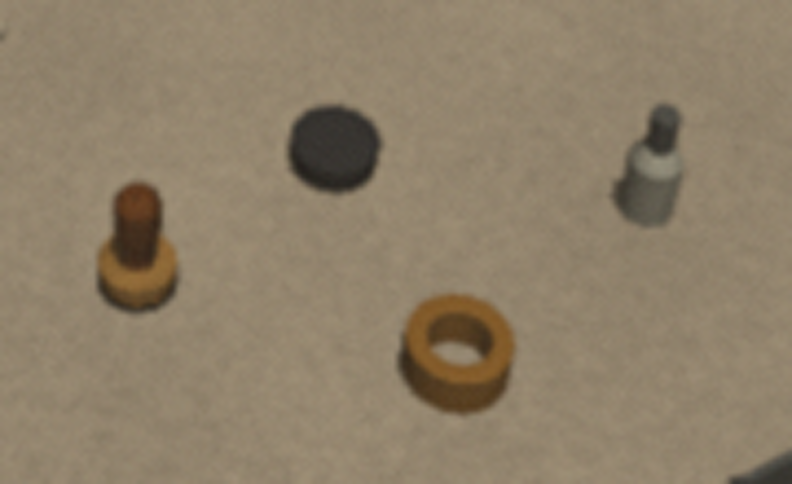

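The right crop confirms a round-based stamp at about (311,295) and a bottle at about (428,278) in the side view, so both stay. Now moving above the stapler.

Call:
jog_arm(
  targets=[
    [-3,-6,-1.3,-10,0,0,0],
    [-3,-12,-2.6,-20,0,0,0],
    [-3,-18,-4,-30,0,0,0],
    [-3,-24,-5.3,-40,0,0,0],
    [-3,-30,-6.6,-50,0,0,0],
  ],
  squeeze=25,
)

```text
t: 1.02
tool_pos: [0.4359, 0.4277, 0.2488]
orientation: [-1.625, 0.873, 1.625]
force: [0.6, 1.3, -0.5]
opening: 0.0934
```

Run:
```python
from h import *
go((0.57,0.345,0.22),np.radians(144.5))
```

```text
t 1.02 shift [  2.88  -6.63 -14.29] turn [-21.  -0.   0.] alt [159.   0.   0.] q6 -1.46 tcp [0.4359 0.4277 0.2488] open 0.0934 jaw 123.5
```

Call:
jog_arm(
  targets=[
    [1,-2.2,-5,-10,0,0,0],
    [2,-4.5,-10,-20,0,0,0],
    [3,-6.6,-14.3,-21,0,0,0],
    [3,-6.6,-14.3,-21,0,0,0],
  ],
)

```text
t: 1.52
tool_pos: [0.5718, 0.3418, 0.2168]
orientation: [-1.864, 0.604, 1.866]
force: [-0.6, 0.6, 0.7]
opening: 0.0933
```

Run:
```python
from h import *
w=cam("wrist","w1")
go((0.593,0.351,0.10),np.radians(144.5))
```

```text
t 1.57 shift [11.76 -1.94 -1.39] turn [-0.2  0.  -0.1] alt [ 1.798e+02 -1.000e-01 -1.000e-01] q6 -2.05 tcp [0.5705 0.3434 0.2176] open 0.0934 jaw 144.3
```

View pics/w1.png

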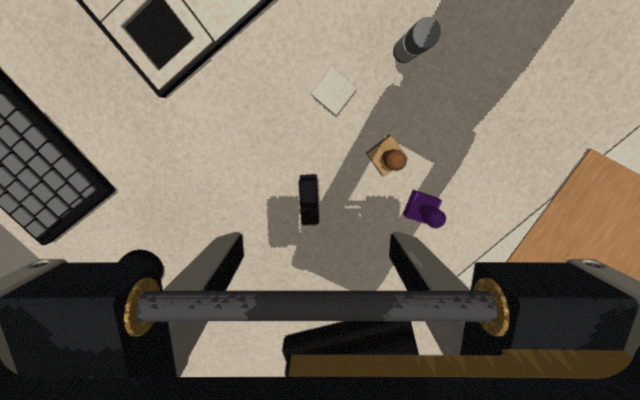

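Run:
```python
from h import *
w=cam("wrist")
print("cam",(-w["R"].T@w["t"]).round(3))
f=w["frame"]; g=cv2.cvtColor(f,cv2.COLOR_RGB2GRAY); h=cv2.cvtColor(f,cv2.COLOR_RGB2HSV)
def rect(m,x0,y0,z,n,mina=60):
    cs,_=cv2.findContours(m.astype(np.uint8),cv2.RETR_EXTERNAL,cv2.CHAIN_APPROX_NONE)
    for k in cs:
        if cv2.contourArea(k)<mina: continue
        k=k.reshape(-1,2)+[x0,y0]; P=ray(w,k,z)[:,:2]*1000; r=cv2.minAreaRect(P.astype(np.float32))
        print(n,k.min(0),k.max(0),np.round(r[0],1),np.round(r[1],1),round(r[2],1))
rect(g[165:235,290:330]<55,290,165,.037,"stapler")
rect((h[130:180,360:415,1]>90)&(h[130:180,360:415,0]<28),360,130,.016,"stamp+handle")
```

```text
cam [0.527 0.281 0.383]
stapler [297 174] [316 223] [592.4 352.2] [64.6 23.1] 55.9
stamp+handle [365 135] [404 174] [479.7 369.6] [38.2 44.1] 2.2
```

Run:
```python
from h import *
go((0.593,0.3525,0.010),np.radians(145.9))
```

```text
t 1.62 shift [20.83 -2.01 -1.44] turn [-1.5  0.  -0. ] alt [ 1.785e+02 -0.000e+00 -1.000e-01] q6 -2.05 tcp [0.5698 0.3445 0.2183] open 0.0933 jaw 144.4
```

Call:
jog_arm(
  targets=[
    [5,-2,-1.4,-1.5,0,0,0],
    [11,-2,-1.4,-1.5,0,0,0],
    [15.5,-2,-1.4,-1.5,0,0,0],
    [19,-2,-1.4,-1.5,0,0,0],
    [20.8,-2,-1.4,-1.5,0,0,0],
  ],
)

```text
t: 2.25
tool_pos: [0.5904, 0.3534, 0.0084]
orientation: [-1.881, 0.578, 1.887]
force: [-0.2, 0.8, -0.3]
opening: 0.0928
```

Run:
```python
from h import *
w=cam("wrist","w2")
go((0.593,0.3525,0.010),np.radians(145.9)); print(robot.read_state()["force"])
```

```text
t 2.30 shift [-0.33 -0.14 -0.28] turn [ 0.1  0.2 -0.2] alt [-179.9    0.3    0.3] q6 -2.08 tcp [0.5899 0.3529 0.0067] open 0.0930 jaw 146.0
[-0.93628705 -1.39863094 -1.08835773]
```

View pics/w2.png

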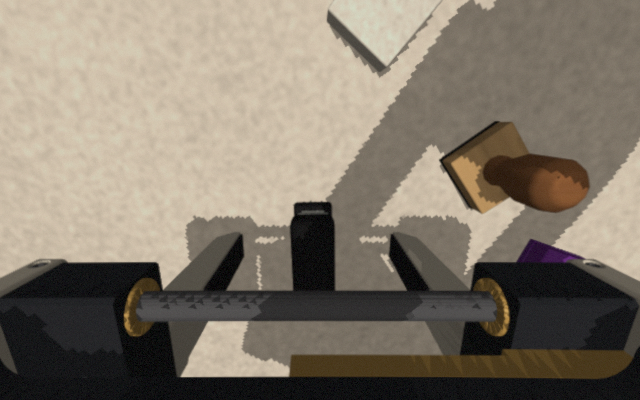

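The stapler's end is at about (313,205), midway between the fingers. I close on it.

Call:
jog_arm(
  targets=[
    [-0.4,-0.1,-0.2,0,0,0,0.5],
    [-0.4,-0.1,-0.2,0,0,0,0.9],
    [-0.4,-0.1,-0.2,0,0,0,0.9],
    [-0.4,-0.1,-0.2,0,0,0,0.9],
    [-0.4,-0.1,-0.2,0,0,0,0.9],
  ],
)

```text
t: 2.92
tool_pos: [0.5923, 0.3526, 0.0111]
orientation: [-1.88, 0.579, 1.888]
force: [0.4, 0.6, -0.0]
opening: 0.0474
```

Run:
```python
from h import *
go((0.593,0.3525,0.010),np.radians(145.9)); print(robot.read_state()["force"])
```

```text
t 2.92 shift [ 0.11 -0.03 -0.06] turn [ 0.1  0.2 -0.2] alt [-179.9    0.3    0.3] q6 -2.09 tcp [0.5923 0.3526 0.0111] open 0.0474 jaw 146.0
[ 0.43330711  0.5794935  -0.01982961]
```

Call:
jog_arm(
  targets=[
    [0,0,0,0,0,0,0.9],
    [0,0,0,0,0,0,0.9],
    [0,0,0,0,0,0,0.9],
    [0,0,0,0,0,0,0.9],
    [0,0,0,0,0,0,0.9],
  ],
)

```text
t: 3.55
tool_pos: [0.5923, 0.3526, 0.011]
orientation: [-1.88, 0.579, 1.888]
force: [-0.5, -0.2, 0.0]
opening: 0.0236
```

Run:
```python
from h import *
go((0.531,0.0025,0.15),np.radians(91.5));
```

```text
t 3.55 shift [-13.83  32.49 -14.48] turn [54.5  0.1 -0.3] alt [-1.255e+02  3.000e-01  1.000e-01] q6 -2.09 tcp [0.5923 0.3526 0.011 ] open 0.0236 jaw 146.0
```

Call:
jog_arm(
  targets=[
    [-5,0,0,0,0,0,0.9],
    [-9,3,-1.4,10,0,0,0.9],
    [-10,8.5,-4,20,0,0,0.9],
    [-10,14,-6.4,30,0,0,0.9],
    [-10,19.5,-8.8,40,0,0,0.9],
  ],
)

```text
t: 4.18
tool_pos: [0.556, 0.1402, 0.1117]
orientation: [-1.406, 1.071, 1.41]
force: [0.9, -1.0, -1.3]
opening: 0.0238
```

Run:
```python
from h import *
go((0.531,0.0025,0.12),np.radians(91.5));
```

```text
t 4.17 shift [ -0.8    6.12 -12.59] turn [14.2 -0.1 -0.2] alt [-1.658e+02  3.000e-01 -1.000e-01] q6 -1.69 tcp [0.556  0.1402 0.1117] open 0.0238 jaw 105.7
```

Call:
jog_arm(
  targets=[
    [-0.8,2.5,-5.1,7,0,0,0.9],
    [-0.8,5,-10,14,0,0,0.9],
    [-0.8,6.1,-12.6,14,0,0,0.9],
    [-0.8,6.1,-12.6,14,0,0,0.9],
  ],
)

```text
t: 4.68
tool_pos: [0.531, 0.0005, 0.12]
orientation: [-1.228, 1.201, 1.23]
force: [0.6, 0.3, -1.2]
opening: 0.0239
```

Run:
```python
from h import *
w=cam("wrist","w3")
c=cam("top"); crop(c,240,130,370,240,5,"t3")
go((0.531,0.0025,0.017),np.radians(91.5));
```

```text
t 4.78 shift [ 1.03e+01 -1.00e-02 -1.00e-02] turn [ 0.1 -0.1 -0.2] alt [-1.799e+02  3.000e-01 -1.000e-01] q6 -1.69 tcp [0.5313 0.0027 0.12  ] open 0.0239 jaw 91.6
```

View pics/w3.png

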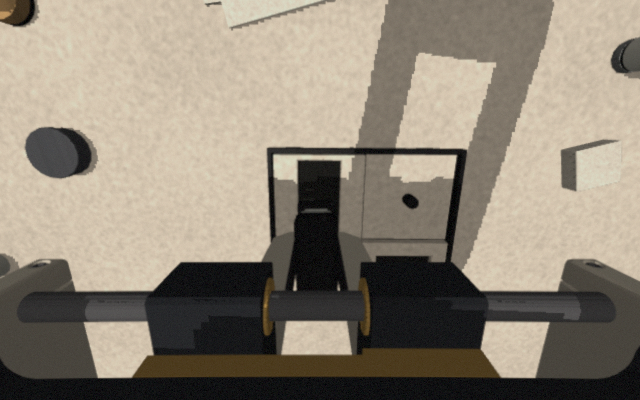

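Run:
```python
from h import *
w=cam("wrist")
print(ray(w,[(298,161),(340,160),(269,149),(466,150)],.014).round(4))
print(ray(w,[(415,206)],.007).round(4), ray(w,[(405,197)],.026).round(4))
# long bay expected centre -> end edge mid expected x=.531-.039
```

```text
[[ 0.4936 -0.0163  0.014 ]
 [ 0.4915  0.0238  0.014 ]
 [ 0.483  -0.0439  0.014 ]
 [ 0.4789  0.142   0.014 ]]
[[0.5373 0.1036 0.007 ]] [[0.5232 0.086  0.026 ]]
```

Call:
jog_arm(
  targets=[
    [4,0,0,0,0,0,0.9],
    [7,0,0,0,0,0,0.9],
    [9,0,0,0,0,0,0.9],
    [10.1,0,0,0,0,0,0.9],
    [10.1,0,0,0,0,0,0.9],
  ],
)

```text
t: 5.45
tool_pos: [0.531, 0.004, 0.0187]
orientation: [-1.23, 1.198, 1.234]
force: [-0.3, 0.6, -0.8]
opening: 0.0238
```

Run:
```python
from h import *
c=cam("top"); crop(c,240,130,370,240,5,"t4"); cam("wrist","w4")
s=cam("side"); crop(s,260,150,390,240,6,"s4")
go((0.5315,0.003,0.018),np.radians(91.3));print(robot.read_state()["force"])
```

```text
t 5.60 shift [ 0.16  0.01 -0.04] turn [ 0.4 -0.1 -0.2] alt [-1.796e+02  2.000e-01 -1.000e-01] q6 -1.69 tcp [0.5316 0.0034 0.0196] open 0.0239 jaw 91.7
[-0.54380479 -0.15362362 -1.8758198 ]
```

View pics/w4.png

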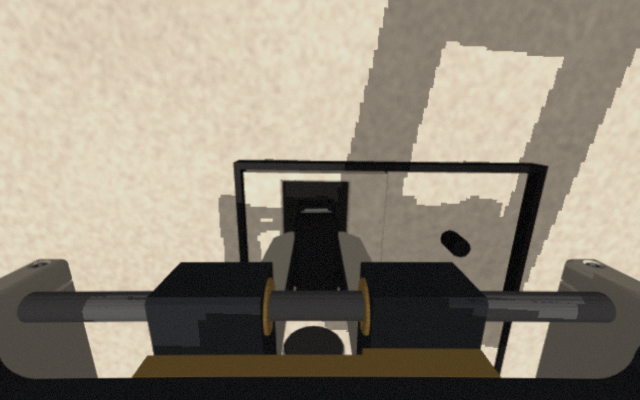

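View pics/s4.png

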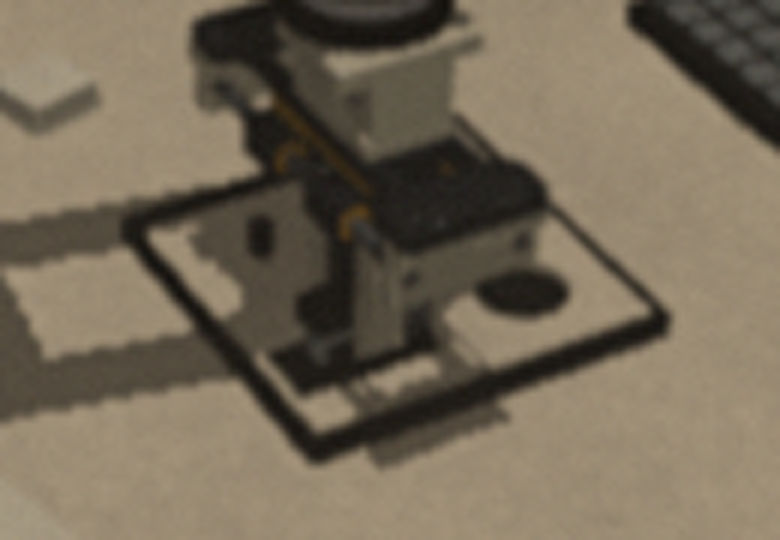

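Call:
jog_arm(
  targets=[
    [0.15,0,0,0,0,0,0.9],
    [0.15,0,0,0,0,0,0.9],
    [0.15,0,0,0,0,0,0.4],
    [0.15,0,0,0,0,0,0.4],
    [0.15,0,0,0,0,0,0.4],
  ],
)

```text
t: 6.22
tool_pos: [0.5317, 0.0033, 0.0182]
orientation: [-1.231, 1.198, 1.232]
force: [0.4, -0.1, 0.3]
opening: 0.0492
```

Call:
jog_arm(
  targets=[
    [-2,0,0,0,0,0,0.4],
    [-6,0,0,0,0,0,0],
    [-10,0,0,0,0,0,0],
    [-15,0,0,0,0,0,0],
    [-20,0,0,0,0,0,0],
  ],
)

```text
t: 6.85
tool_pos: [0.5319, 0.0036, 0.2198]
orientation: [-1.231, 1.198, 1.232]
force: [-0.1, -0.4, 0.4]
opening: 0.0905
```

Run:
```python
from h import *
cam("wrist","w5")
go((0.479,0.368,0.15),np.radians(91.3));go((0.479,0.368,0.15),np.radians(2.2))
```

```text
t 6.90 shift [ 7.68  4.59 36.64] turn [ 0.4 -0.1  0.4] alt [-179.6   -0.7   -0.2] q6 -1.69 tcp [0.5352 0.0033 0.228 ] open 0.0921 jaw 91.7
t 6.90 shift [ 7.68  4.59 36.64] turn [89.5  0.2  0.5] alt [-90.5  -0.5   0.2] q6 -1.69 tcp [0.5352 0.0033 0.228 ] open 0.0921 jaw 91.7
```

View pics/w5.png

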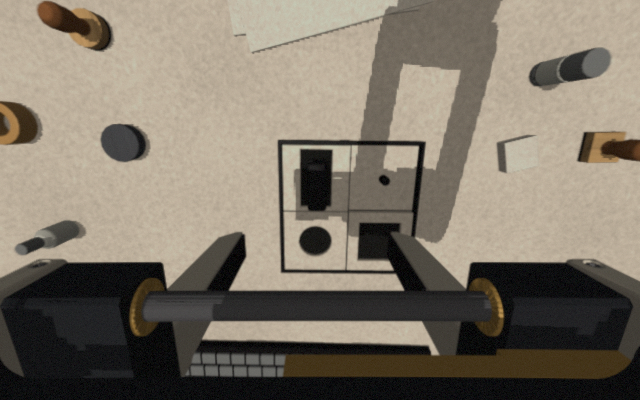

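Call:
jog_arm(
  targets=[
    [1,0.6,5,10,0,0,0],
    [1,1.2,10,20,0,0,0],
    [1,1.8,15,30,0,0,0],
    [1,2.4,20,40,0,0,0],
    [1,3,25,50,0,0,0],
  ],
)

```text
t: 7.52
tool_pos: [0.4975, 0.2538, 0.2172]
orientation: [-0.568, 1.489, 0.56]
force: [1.0, -1.2, 1.0]
opening: 0.0929
```

Run:
```python
from h import *
go((0.479,0.368,0.18),np.radians(2.2))
```

```text
t 7.53 shift [3.68 9.81 6.14] turn [39.2  0.4  0.3] alt [-140.8   -0.4    0.5] q6 -0.34 tcp [0.4975 0.2538 0.2172] open 0.0929 jaw 41.4
```

Call:
jog_arm(
  targets=[
    [1,3.5,2.2,10,0,0,0],
    [2,7,4.4,20,0,0,0],
    [3,9.8,6.1,30,0,0,0],
    [3.7,9.8,6.1,39,0,0,0],
    [3.7,9.8,6.1,39,0,0,0],
  ],
)

```text
t: 8.15
tool_pos: [0.4781, 0.3676, 0.1786]
orientation: [-0.036, 1.564, 0.031]
force: [-0.3, -0.4, 0.0]
opening: 0.0928
```

Run:
```python
from h import *
w=cam("wrist","w6")
print("cam",(-w["R"].T@w["t"]).round(3))
go((0.479,0.368,0.18),np.radians(2.2))
```

```text
cam [0.474 0.444 0.344]
t 8.20 shift [-0.07  0.05  0.05] turn [0.4 0.4 0.2] alt [-179.6   -0.3    0.7] q6 0.53 tcp [0.4785 0.3675 0.1793] open 0.0932 jaw 2.6
```

View pics/w6.png

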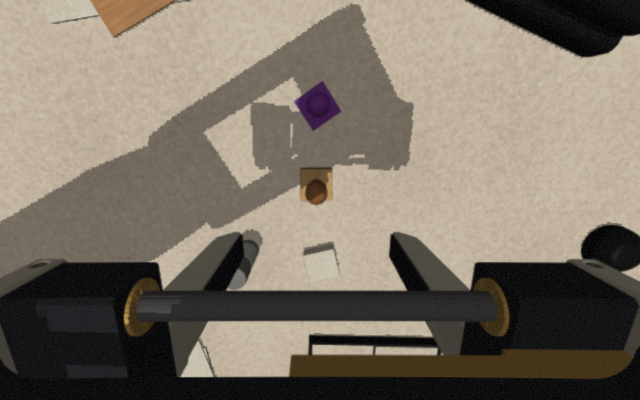

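Run:
```python
from h import *
w=cam("wrist"); crop(w,280,140,360,220,8,"w6c")
h=cv2.cvtColor(w["frame"],cv2.COLOR_RGB2HSV)[140:220,280:360]
print(ray(w,[(316,190)],.058).round(4), ray(w,[(300,168),(333,168)],.016).round(4), ray(w,[(318.5,103)],.058).round(4))
```

```text
[[0.4799 0.3731 0.058 ]] [[0.4608 0.3883 0.016 ]
 [0.4993 0.39   0.016 ]] [[0.4784 0.4587 0.058 ]]
```

View pics/w6c.png

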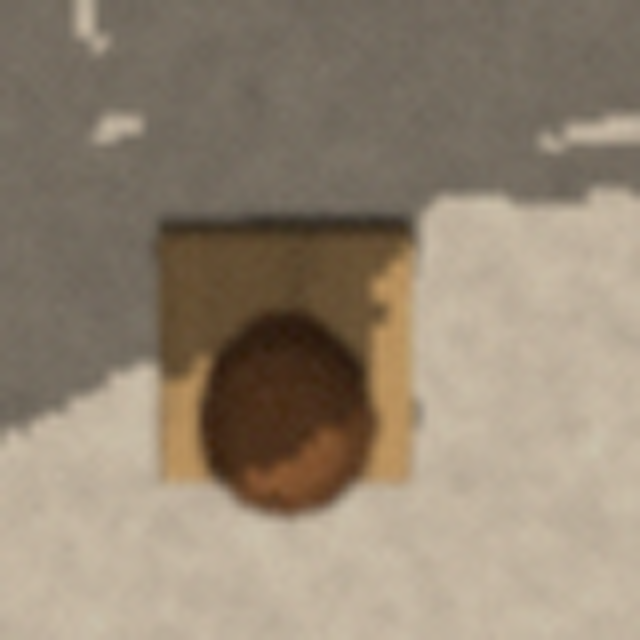

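The crop shows the brown stamp's square base, axis-aligned, spanning x 300–331 and y 168–200, with its handle top at about (316,191). The purple stamp stands apart at (318,103). I descend on the brown one.

Run:
```python
from h import *
go((0.480,0.3705,0.030),np.radians(2.4))
```

```text
t 8.25 shift [1.498e+01 3.400e-01 1.000e-02] turn [0.2 0.5 0.1] alt [-179.8   -0.2    0.7] q6 0.53 tcp [0.4789 0.3674 0.1798] open 0.0930 jaw 2.6
```

Call:
jog_arm(
  targets=[
    [5,0.3,0.05,0,0.4,0,0],
    [10,0.3,0.05,0,0.4,0,0],
    [14,0.3,0.05,0,0.4,0,0],
    [15,0.3,0.05,0,0.4,0,0.5],
    [15,0.3,0.05,0,0.4,0,0.9],
  ],
)

```text
t: 8.88
tool_pos: [0.4809, 0.3699, 0.0305]
orientation: [-0.038, 1.569, 0.034]
force: [0.4, -0.1, 0.8]
opening: 0.0772
```

Call:
jog_arm(
  targets=[
    [0,0,0,0,0,0,0.9],
    [0,0,0,0,0,0,0.9],
    [0,0,0,0,0,0,0.9],
    [0,0,0,0,0,0,0.9],
    [0,0,0,0,0,0,0.9],
  ],
)

```text
t: 9.5
tool_pos: [0.4809, 0.37, 0.0305]
orientation: [-0.038, 1.569, 0.034]
force: [-0.6, 0.1, 0.6]
opening: 0.0273
```

Run:
```python
from h import *
go((0.480,0.3705,0.030),np.radians(2.4))
```

```text
t 9.50 shift [ 0.05  0.06 -0.08] turn [0.2 0.1 0.1] alt [-1.798e+02 -2.000e-01  1.000e-01] q6 0.53 tcp [0.4809 0.37   0.0305] open 0.0273 jaw 2.6
```

Call:
jog_arm(
  targets=[
    [0,0,0,0,0,0,0.9],
    [0,0,0,0,0,0,0.9],
    [0,0,0,0,0,0,0.9],
    [-3,0,0,0,0,0,0.9],
    [-8,0,0,0,0,0,0.9],
  ],
)

```text
t: 10.12
tool_pos: [0.479, 0.369, 0.1088]
orientation: [-0.04, 1.574, 0.032]
force: [1.2, 0.2, -0.9]
opening: 0.0234
```

Run:
```python
from h import *
cam("wrist","w7")
go((0.62,0.0935,0.125),np.radians(1.3))
```

```text
t 10.18 shift [ -0.57 -28.43  12.39] turn [ 1.3  0.4 -0.1] alt [-1.787e+02  1.000e-01  7.000e-01] q6 0.53 tcp [0.4833 0.3719 0.1188] open 0.0235 jaw 2.6
```

View pics/w7.png

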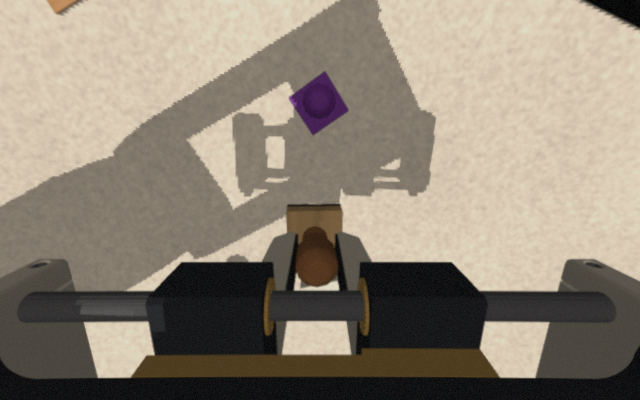

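The stamp is held square, with its base at about (315,225), and it hangs upright. I carry it to the square bay.

Call:
jog_arm(
  targets=[
    [-1,-5.5,2.4,1,0.3,0,0.9],
    [-1,-11,4.8,1,0.3,0,0.9],
    [-1,-16.5,7.2,1,0.3,0,0.9],
    [-1,-22,9.6,1,0.3,0,0.9],
    [-1,-27,11.8,1,0.3,0,0.9],
  ],
)

```text
t: 10.8
tool_pos: [0.6142, 0.1055, 0.1294]
orientation: [-0.021, 1.568, 0.023]
force: [0.6, 0.5, -0.6]
opening: 0.0233
```

Run:
```python
from h import *
go((0.62,0.0935,0.12),np.radians(1.3))
```

```text
t 10.80 shift [ 0.94 -1.22  0.54] turn [ 0.3  0.2 -0.1] alt [-1.797e+02  1.000e-01  3.000e-01] q6 0.06 tcp [0.6142 0.1055 0.1294] open 0.0233 jaw 1.6
```

Call:
jog_arm(
  targets=[
    [0.5,-1.2,0.5,0,0,0,0.9],
    [3,-1.2,0.5,0,0,0,0.9],
    [5,-1.2,0.5,0,0,0,0.9],
    [7,-1.2,0.5,0,0,0,0.9],
    [7,-1.2,0.5,0,0,0,0.9],
  ],
)

```text
t: 11.42
tool_pos: [0.6176, 0.0943, 0.0566]
orientation: [-0.022, 1.572, 0.024]
force: [-0.1, -0.6, 0.1]
opening: 0.0235
```

Run:
```python
from h import *
w=cam("wrist","w8")
s=cam("side"); crop(s,260,130,390,240,6,"s8")
go((0.62,0.0935,0.0375),np.radians(1.3))
```

```text
t 11.53 shift [ 2.2  -0.07  0.02] turn [ 0.3  0.2 -0.1] alt [-1.797e+02  1.000e-01  3.000e-01] q6 0.04 tcp [0.6197 0.0942 0.0595] open 0.0237 jaw 1.6
```

View pics/w8.png

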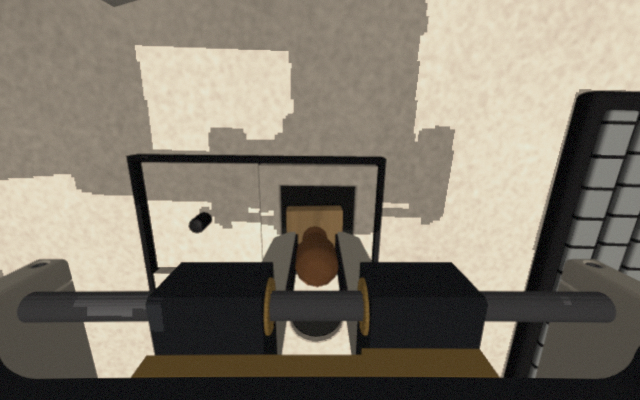

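View pics/s8.png

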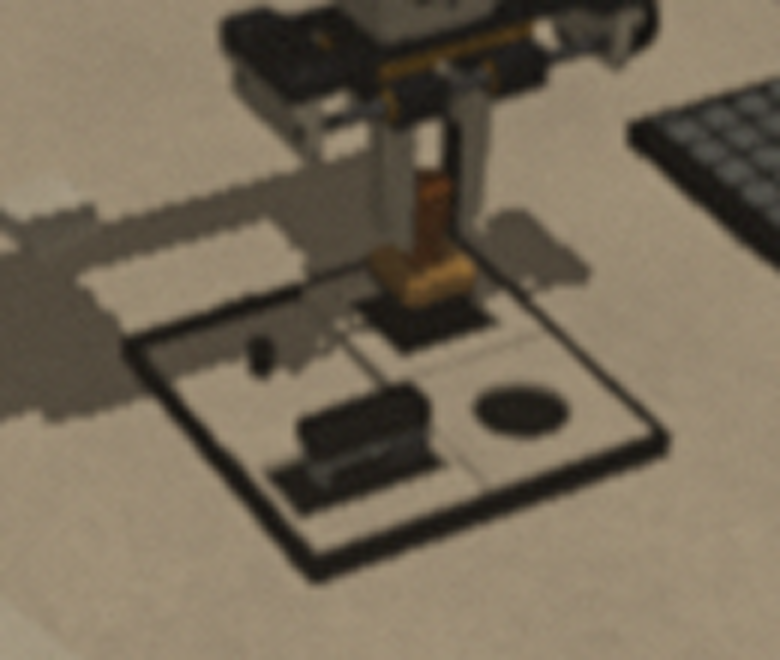

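The stapler sits in its pocket and the stamp is centred over the square pocket. I lower and release.

Call:
jog_arm(
  targets=[
    [1,0,0,0,0,0,0.9],
    [1.8,0,0,0,0,0,0.9],
    [2.2,0,0,0,0,0,0.9],
    [2.2,0,0,0,0,0,0.9],
    [2.2,0,0,0,0,0,0.4],
  ],
)

```text
t: 12.15
tool_pos: [0.6199, 0.0942, 0.0374]
orientation: [-0.021, 1.568, 0.023]
force: [-0.2, 1.2, -0.3]
opening: 0.0294
```

Run:
```python
from h import *
go((0.62,0.0935,0.0375),np.radians(1.3)); print(robot.read_state()["force"])
```

```text
t 12.15 shift [-0.01 -0.07  0.01] turn [ 0.3  0.2 -0.1] alt [-1.797e+02  1.000e-01  3.000e-01] q6 0.04 tcp [0.6199 0.0942 0.0374] open 0.0294 jaw 1.6
[-0.18260539  1.16437166 -0.3420209 ]
```

Call:
jog_arm(
  targets=[
    [0,0,0,0,0,0,0.3],
    [0,0,0,0,0,0,0.3],
    [-2,0,0,0,0,0,0.3],
    [-7,0,0,0,0,0,0],
    [-12,0,0,0,0,0,0],
  ],
)

```text
t: 12.78
tool_pos: [0.6194, 0.094, 0.1601]
orientation: [-0.021, 1.567, 0.023]
force: [0.4, -0.8, 1.3]
opening: 0.0786
```

Run:
```python
from h import *
cam("wrist","w9")
c=cam("top"); s=cam("side"); crop(s,260,130,390,240,6,"s9")
# glue: bottom/top in side view via grey mask
crop(c,205,235,240,270,16,"tg"); crop(s,220,140,255,185,12,"sg")
go((0.397,0.27,0.16),np.radians(50))
```

```text
t 12.93 shift [  0.14  18.21 -22.06] turn [-48.4   0.7   0.2] alt [131.6   0.2  -0.9] q6 0.04 tcp [0.6227 0.0943 0.1638] open 0.0903 jaw 1.6
```

View pics/s9.png

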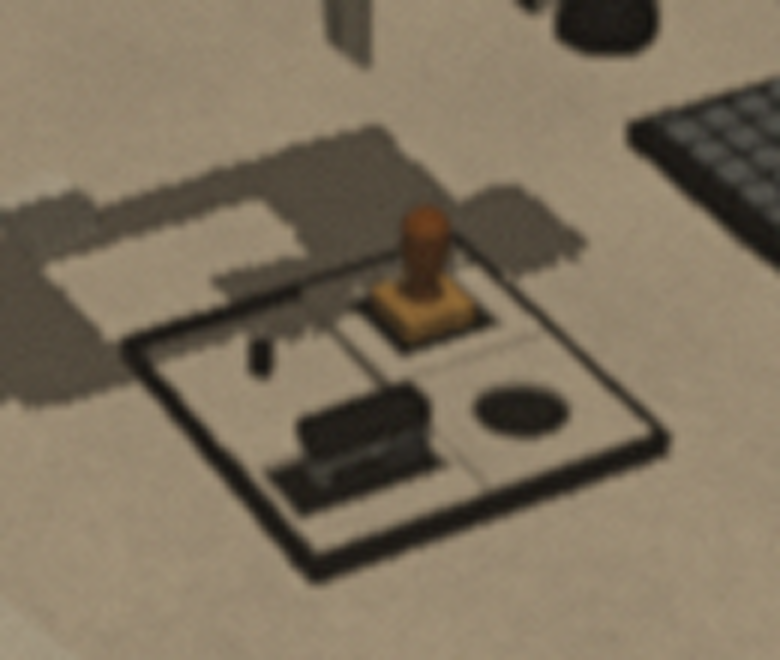

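View pics/sg.png

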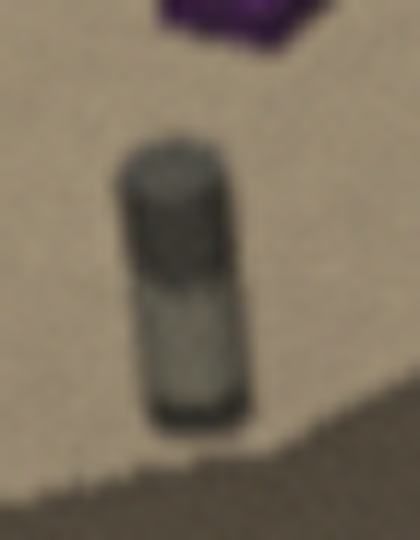

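View pics/w9.png

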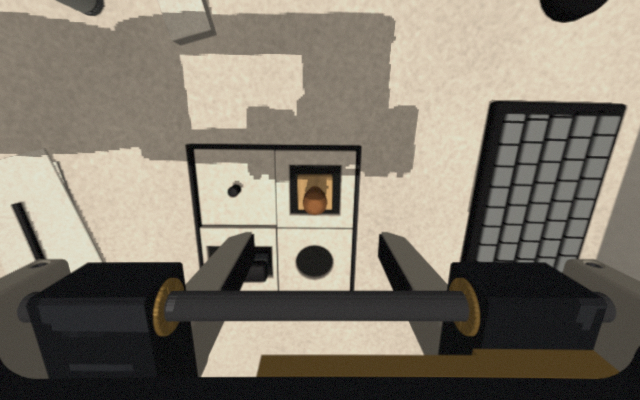

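Run:
```python
from h import *
s=cam("side"); 
print(ray(s,[(234.3,154.6)],.074).round(4),ray(s,[(236.3,173.2)],.005).round(4))
go((0.395,0.272,0.16),np.radians(1.6))
```

```text
[[0.392  0.2673 0.074 ]] [[0.3927 0.271  0.005 ]]
t 12.97 shift [ -0.08  18.42 -22.08] turn [ 0.   0.5 -0.1] alt [-1.8e+02  1.0e-01  7.0e-01] q6 0.04 tcp [0.621  0.0941 0.1606] open 0.0919 jaw 1.6
```

View pics/tg.png

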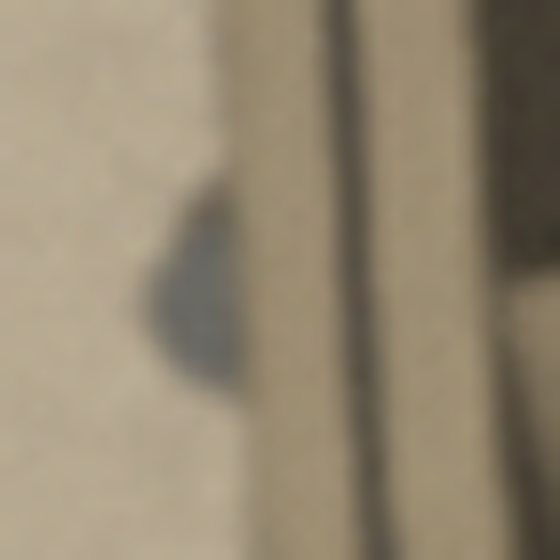

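Call:
jog_arm(
  targets=[
    [-1,4,-4.7,0,0.4,0,0],
    [-2,8,-9.4,0,0.4,0,0],
    [-2,11,-14,0,0.4,0,0],
    [-2,14,-18.6,0,0.4,0,0],
    [-2,16.2,-22.8,0,0.4,0,0],
  ],
)

```text
t: 13.6
tool_pos: [0.3857, 0.25, 0.1777]
orientation: [-0.022, 1.572, 0.023]
force: [0.3, 0.5, 0.0]
opening: 0.0928
```

Run:
```python
from h import *
w=cam("wrist","w10")
print("cam",(-w["R"].T@w["t"]).round(3))
go((0.393,0.27,0.038),np.radians(1.6))
```

```text
cam [0.384 0.326 0.343]
t 13.65 shift [13.93  1.77  1.25] turn [ 0.1 -0.3 -0.1] alt [-179.9    0.2   -0.4] q6 0.44 tcp [0.3817 0.2517 0.1773] open 0.0933 jaw 1.7
```

View pics/w10.png

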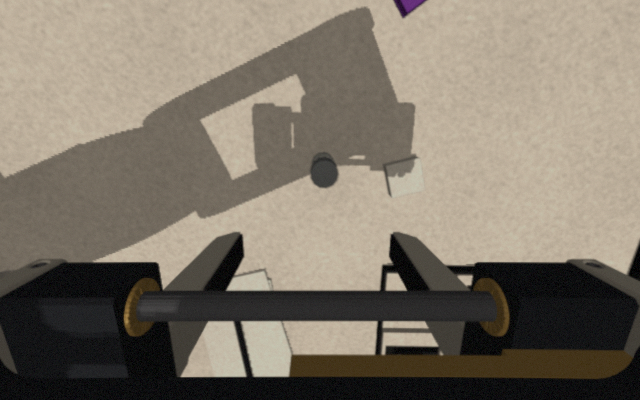

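Run:
```python
from h import *
w=cam("wrist"); crop(w,290,140,360,200,8,"w10c")
print(ray(w,[(324,171),(324,172.5)],.074).round(4), ray(w,[(322,155)],.0).round(4))
go((0.393,0.27,0.038),np.radians(1.6))
```

```text
[[0.3887 0.2812 0.074 ]
 [0.3887 0.2798 0.074 ]] [[0.3877 0.2877 0.    ]]
t 13.70 shift [13.95  1.88  0.99] turn [ 0.2 -0.2 -0.1] alt [-1.798e+02  1.000e-01 -2.000e-01] q6 0.43 tcp [0.3841 0.2508 0.1775] open 0.0925 jaw 1.8
```

View pics/w10c.png

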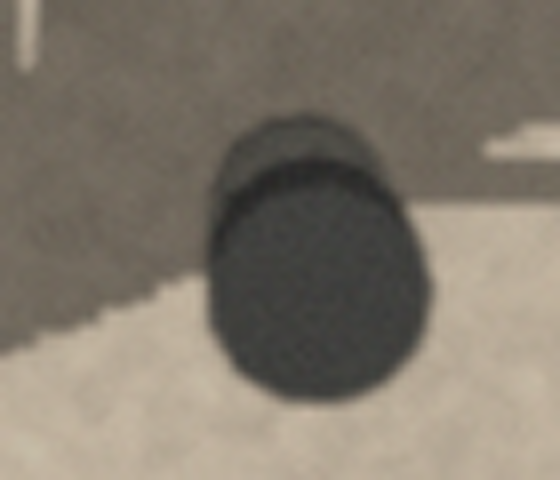

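Run:
```python
from h import *
w=cam("wrist"); crop(w,290,140,360,200,8,"w11c")
print(ray(w,[(329.9,175.7)],.074).round(4))
g=cv2.cvtColor(w["frame"],cv2.COLOR_RGB2GRAY)[145:200,300:360]
m=(g<78).astype(np.uint8)
cs,_=cv2.findContours(m,cv2.RETR_EXTERNAL,cv2.CHAIN_APPROX_NONE); k=max(cs,key=cv2.contourArea); print(cv2.boundingRect(k))
go((0.393,0.272,0.038),np.radians(1.6))
```

```text
[[0.3971 0.2758 0.074 ]]
(13, 8, 28, 36)
t 13.75 shift [13.99  2.16  0.78] turn [ 0.2 -0.1 -0. ] alt [-1.798e+02  1.000e-01 -1.000e-01] q6 0.43 tcp [0.386  0.25   0.1779] open 0.0932 jaw 1.8
```

View pics/w11c.png

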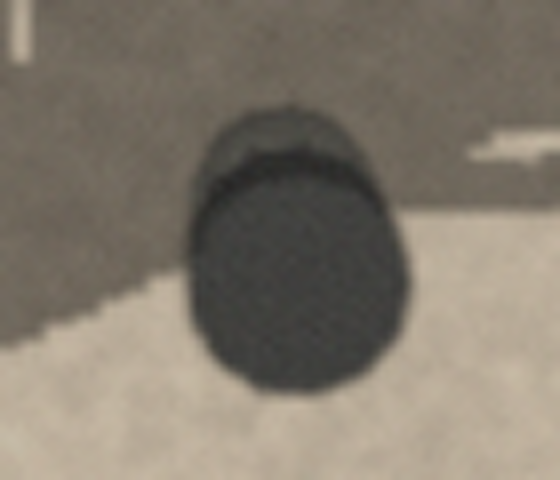

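Call:
jog_arm(
  targets=[
    [3,1,0.5,0,0,0,0],
    [6,2.4,0.9,0,0,0,0],
    [8,2.4,0.9,0,0,0,0],
    [8,2.4,0.9,0,0,0,0],
  ],
)

```text
t: 14.25
tool_pos: [0.393, 0.2729, 0.0953]
orientation: [-0.026, 1.576, 0.023]
force: [-0.1, -0.4, 0.4]
opening: 0.0929
```

Run:
```python
from h import *
w=cam("wrist","w12")
w=cam("wrist","w12")
s=cam("side"); crop(s,190,90,290,190,6,"s12")
go((0.395,0.274,0.038),np.radians(1.6))
```

```text
t 14.40 shift [ 6.07 -0.03 -0.01] turn [ 0.2 -0.  -0.1] alt [-1.798e+02  1.000e-01 -0.000e+00] q6 0.47 tcp [0.3951 0.2742 0.0987] open 0.0929 jaw 1.8
```

View pics/w12.png

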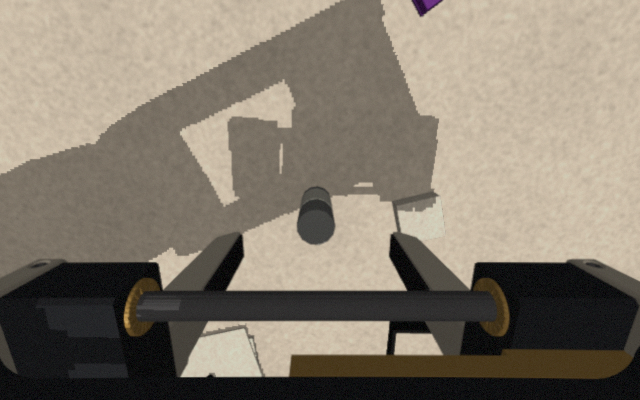

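View pics/s12.png

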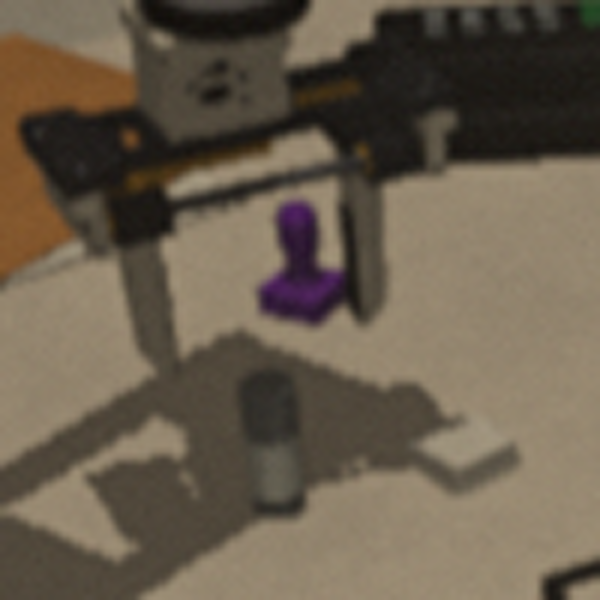

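Run:
```python
from h import *
w=cam("wrist"); print(ray(w,[(316,224.5)],.074).round(4), proj(w,[(.395,.274,.074),(.395,.274,0)])); crop(w,290,180,350,250,8,"w13c")
```

```text
[[0.3956 0.2785 0.074 ]] [[314.97648372 230.38155478]
 [315.2627523  201.82148952]]
```

View pics/w13c.png

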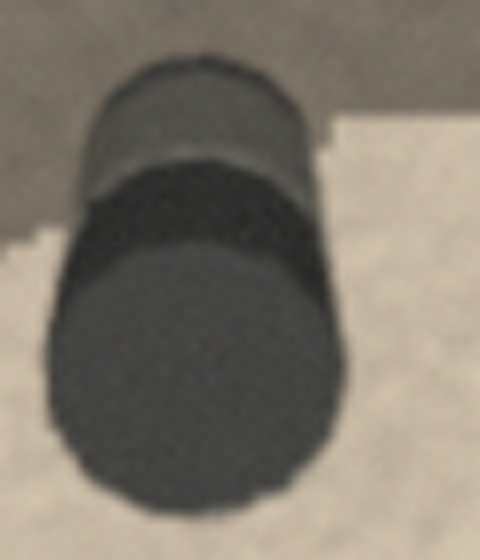

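Call:
jog_arm(
  targets=[
    [3,0.2,0,0,0,0,0],
    [6.1,0.2,0,0,0,0,0.3],
    [6.1,0.2,0,0,0,0,0.9],
    [6.1,0.2,0,0,0,0,0.9],
    [6.1,0.2,0,0,0,0,0.9],
  ],
)

```text
t: 15.08
tool_pos: [0.3965, 0.2772, 0.04]
orientation: [-0.022, 1.567, 0.027]
force: [-0.4, -0.6, 1.3]
opening: 0.0576
```

Call:
jog_arm(
  targets=[
    [0,0,0,0,0,0,0.9],
    [0,0,0,0,0,0,0.9],
    [0,0,0,0,0,0,0.9],
    [0,0,0,0,0,0,0.9],
    [0,0,0,0,0,0,0.9],
  ],
)

```text
t: 15.7
tool_pos: [0.3966, 0.2773, 0.0402]
orientation: [-0.022, 1.567, 0.027]
force: [-0.8, -0.5, 4.6]
opening: 0.0274
```

Run:
```python
from h import *
go((0.395,0.276,0.038),np.radians(1.6)); cam("wrist","w14")
```

```text
t 15.70 shift [ 0.22 -0.12 -0.16] turn [ 0.2  0.2 -0.2] alt [-179.8    0.3    0.3] q6 0.47 tcp [0.3966 0.2773 0.0402] open 0.0274 jaw 1.8
```

View pics/w14.png

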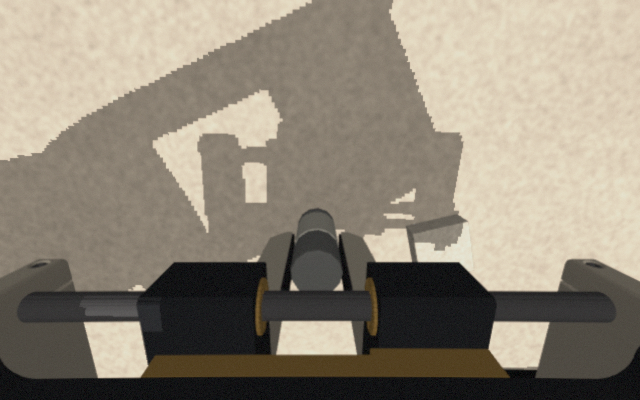

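Call:
jog_arm(
  targets=[
    [-5,0,0,0,0,0,0.9],
    [-9,-2,2,0,0,0,0.9],
    [-11,-6,5,0,0,0,0.9],
    [-11,-10,8.5,0,0,0,0.9],
    [-11,-14,12,0,0,0,0.9],
  ],
)

```text
t: 16.38
tool_pos: [0.5216, 0.1395, 0.1504]
orientation: [-0.022, 1.566, 0.027]
force: [0.3, 0.5, -0.4]
opening: 0.0276
```

Run:
```python
from h import *
go((0.6215,0.004,0.15),np.radians(1.6))
```

```text
t 16.38 shift [  0.04 -13.86   9.56] turn [ 0.2  0.2 -0.2] alt [-179.8    0.3    0.4] q6 0.13 tcp [0.5216 0.1395 0.1504] open 0.0276 jaw 1.8
```

Call:
jog_arm(
  targets=[
    [0,-5,3.4,0,0,0,0.9],
    [0,-10,6.9,0,0,0,0.9],
    [0,-13.9,9.6,0,0,0,0.9],
    [3,-13.9,9.6,0,0,0,0.9],
    [5.5,-13.9,9.6,0,0,0,0.9],
  ],
)

```text
t: 17.0
tool_pos: [0.622, 0.0027, 0.0937]
orientation: [-0.021, 1.568, 0.026]
force: [-0.9, -0.1, -0.1]
opening: 0.0276
```

Run:
```python
from h import *
s=cam("side"); 
w=cam("wrist","w15"); s=cam("side"); crop(s,260,120,390,230,6,"s15")
go((0.6215,0.004,0.047),np.radians(1.6))
```

```text
t 17.15 shift [4.61 0.01 0.12] turn [ 0.2 -0.  -0.2] alt [-179.8    0.3   -0. ] q6 -0.11 tcp [0.6203 0.0037 0.0931] open 0.0276 jaw 1.8
```

View pics/w15.png

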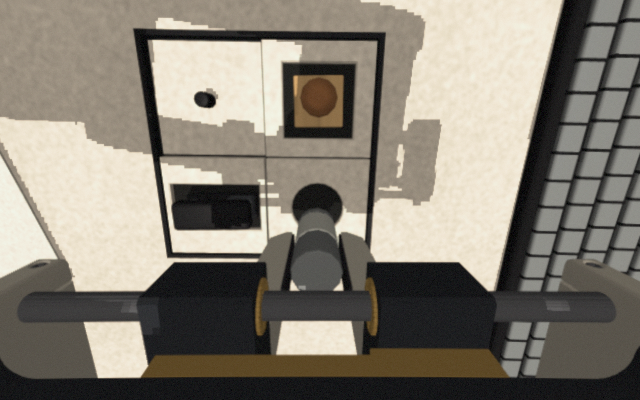

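View pics/s15.png

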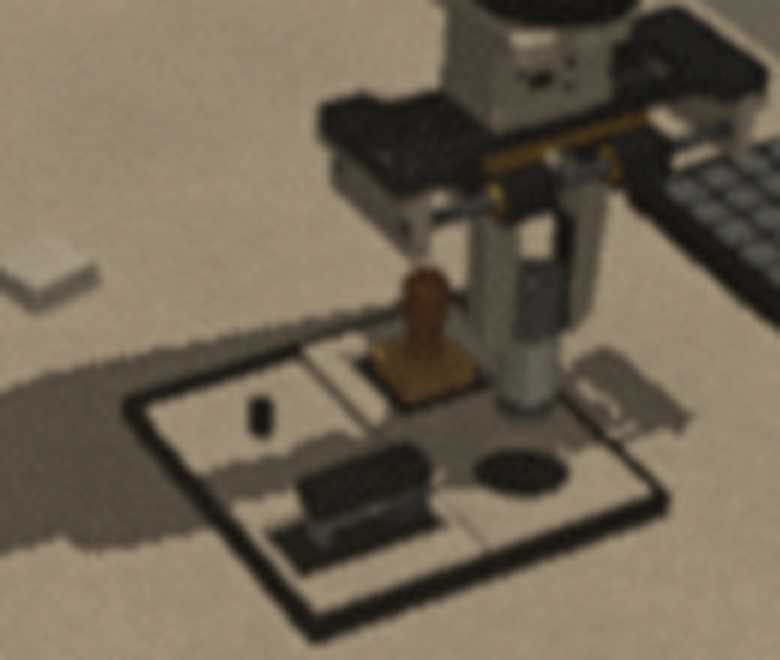

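Run:
```python
from h import *
w=cam("wrist"); print(ray(w,[(293,204),(342,204),(317,183)],.014).round(4), proj(w,[(.6215,.004,.014)]))
```

```text
[[0.6002 0.0067 0.014 ]
 [0.6443 0.0081 0.014 ]
 [0.6212 0.0267 0.014 ]] [[316.54395148 207.58415071]]
```

Centre is (0.622, 0.004), which agrees. I lower the glue 4.6 cm and release.

Call:
jog_arm(
  targets=[
    [2,0,0.1,0,0,0,0.9],
    [3.5,0,0.1,0,0,0,0.9],
    [4.4,0,0.1,0,0,0,0.9],
    [4.6,0,0.1,0,0,0,0.9],
    [4.6,0,0.1,0,0,0,0.9],
  ],
)

```text
t: 17.82
tool_pos: [0.6228, 0.004, 0.049]
orientation: [-0.022, 1.568, 0.027]
force: [0.8, 0.1, 0.1]
opening: 0.0277
```

Run:
```python
from h import *
s=cam("side"); crop(s,260,120,390,230,6,"s16")
go((0.6215,0.004,0.047),np.radians(1.6));print(robot.read_state()["force"])
```

```text
t 17.88 shift [ 0.24  0.01 -0.16] turn [ 0.2  0.2 -0.2] alt [-179.8    0.3    0.3] q6 -0.11 tcp [0.6231 0.004  0.0494] open 0.0274 jaw 1.8
[ 0.09774903 -0.99201988 -0.26488496]
```

View pics/s16.png

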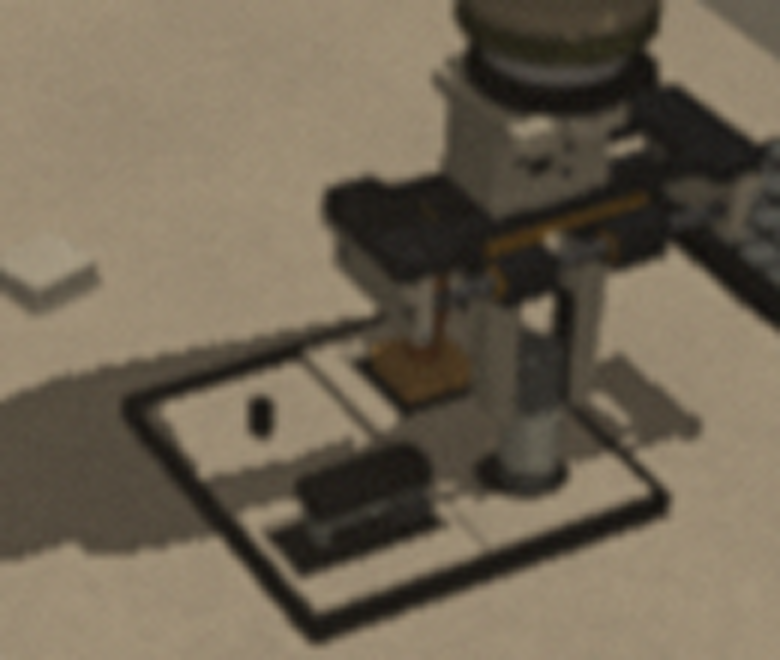

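Call:
jog_arm(
  targets=[
    [0.2,0,-0.1,0,0,0,0.9],
    [0.2,0,-0.1,0,0,0,0.9],
    [0.2,0,-0.1,0,0,0,0.45],
    [0.2,0,-0.1,0,0,0,0.45],
    [0.2,0,-0.1,0,0,0,0.45],
  ],
)

```text
t: 18.5
tool_pos: [0.6222, 0.0039, 0.0475]
orientation: [-0.022, 1.567, 0.027]
force: [0.6, -0.3, -0.1]
opening: 0.0498
```

Call:
jog_arm(
  targets=[
    [-3,0,0,0,0,0,0.45],
    [-8,0,0,0,0,0,0.45],
    [-13,0,0,0,0,0,0],
  ],
)

```text
t: 18.88
tool_pos: [0.6213, 0.0035, 0.1785]
orientation: [-0.022, 1.568, 0.027]
force: [0.6, -0.0, 0.6]
opening: 0.057
```

Run:
```python
from h import *
s=cam("side"); 
s=cam("side"); crop(s,260,120,390,230,6,"s17")
go((0.475,-0.385,0.16),np.radians(45));go((0.475,-0.385,0.16),np.radians(1.6))
```

```text
t 18.98 shift [  2.24 -38.33 -16.31] turn [-43.2   0.9   0.2] alt [136.8   0.3  -1.1] q6 -0.11 tcp [0.6257 0.0032 0.1856] open 0.0648 jaw 1.8
t 18.98 shift [  2.24 -38.33 -16.31] turn [ 0.2  0.9 -0.1] alt [-179.8    0.2    1.4] q6 -0.11 tcp [0.6257 0.0032 0.1856] open 0.0648 jaw 1.8
```

View pics/s17.png

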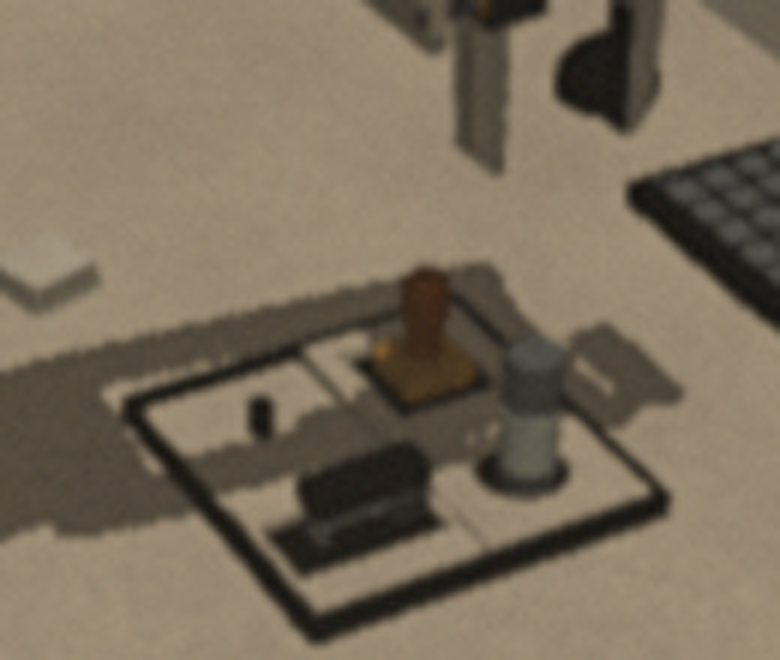

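Call:
jog_arm(
  targets=[
    [0,-5.5,-2.4,-10,0.5,0,0],
    [0,-11,-4.8,-20,0.5,0,0],
    [0,-16.5,-7.2,-30,0.5,0,0],
    [0,-22,-9.5,-40,0.5,0,0],
    [0,-27.5,-12,-43,0.5,0,0],
  ],
)

```text
t: 19.6
tool_pos: [0.5134, -0.2769, 0.1827]
orientation: [-0.616, 1.476, 0.611]
force: [0.4, -0.6, -0.1]
opening: 0.0931
```

Run:
```python
from h import *
go((0.475,-0.385,0.18),np.radians(45))
```

```text
t 19.60 shift [  0.25  -4.93 -10.36] turn [0.  0.3 0.3] alt [-180.    -0.5    0.4] q6 -1.37 tcp [ 0.5134 -0.2769  0.1827] open 0.0931 jaw 45.0
```

Call:
jog_arm(
  targets=[
    [0,-2.5,-5,0,0,0,0],
    [0,-4.9,-10.4,0,0,0,0],
    [0,-4.9,-10.4,0,0,0,0],
    [0,-4.9,-10.4,0,0,0,0],
  ],
)

```text
t: 20.1
tool_pos: [0.4743, -0.3847, 0.1818]
orientation: [-0.615, 1.476, 0.611]
force: [-0.1, 0.7, -0.4]
opening: 0.0932
```

Run:
```python
from h import *
w=cam("wrist","w18")
go((0.473,-0.385,0.006),np.radians(45))
```

```text
t 20.15 shift [17.6   0.15 -0.28] turn [0.  0.3 0.3] alt [-180.    -0.4    0.5] q6 -1.55 tcp [ 0.4748 -0.3841  0.182 ] open 0.0931 jaw 45.0
```

View pics/w18.png

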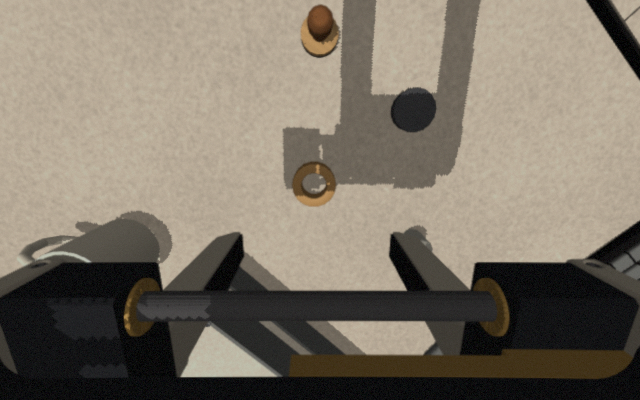

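Run:
```python
from h import *
w=cam("wrist"); crop(w,280,150,350,215,9,"w18c")
f=w["frame"]; h=cv2.cvtColor(f,cv2.COLOR_RGB2HSV); m=((h[150:215,280:350,1]>110)&(h[150:215,280:350,2]>60)).astype(np.uint8)
cs,_=cv2.findContours(m,cv2.RETR_EXTERNAL,cv2.CHAIN_APPROX_NONE); k=max(cs,key=cv2.contourArea).reshape(-1,2)+[280,150]
(c,ax,a)=cv2.fitEllipse(k); print(c,ax,ray(w,[c],.025).round(4),ray(w,[c],.0125).round(4))
print(ray(w,[(130,235)],.09),proj(w,[(.473,-.385,.0125)]))
```

```text
(312.9947509765625, 183.74244689941406) (41.59532165527344, 43.394527435302734) [[ 0.4705 -0.3835  0.025 ]] [[ 0.4724 -0.3856  0.0125]]
[[ 0.37071775 -0.53436667  0.09      ]] [[313.67403671 183.73166324]]
```

View pics/w18c.png

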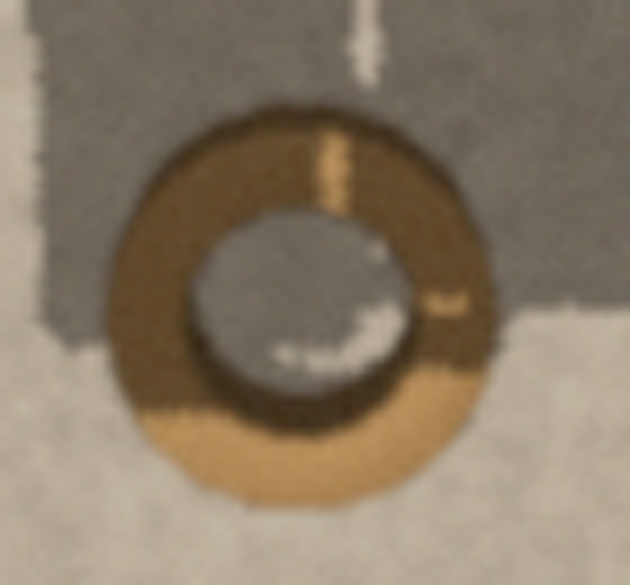

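Call:
jog_arm(
  targets=[
    [5,0.1,-0.3,0,0.2,0.2,0],
    [11,0.1,-0.3,0,0.2,0.2,0],
    [15,0.1,-0.3,0,0.2,0.2,0],
    [17.2,0.1,-0.3,0,0.2,0.2,0],
    [17.4,0.1,-0.3,0,0.2,0.2,0],
  ],
)

```text
t: 20.82
tool_pos: [0.4728, -0.3826, 0.0059]
orientation: [-0.614, 1.481, 0.619]
force: [-0.4, -0.2, 0.2]
opening: 0.0931
```

Run:
```python
from h import *
w=cam("wrist");w=cam("wrist","w19")
go((0.4722,-0.385,0.007),np.radians(45));print(robot.read_state()["force"])
```

```text
t 20.93 shift [ 0.18  0.12 -0.17] turn [0.2 0.1 0.1] alt [-1.798e+02 -2.000e-01  1.000e-01] q6 -1.56 tcp [ 0.4743 -0.3846  0.0088] open 0.0928 jaw 45.2
[-1.09054213 -0.77264759 -0.34928917]
```

View pics/w19.png

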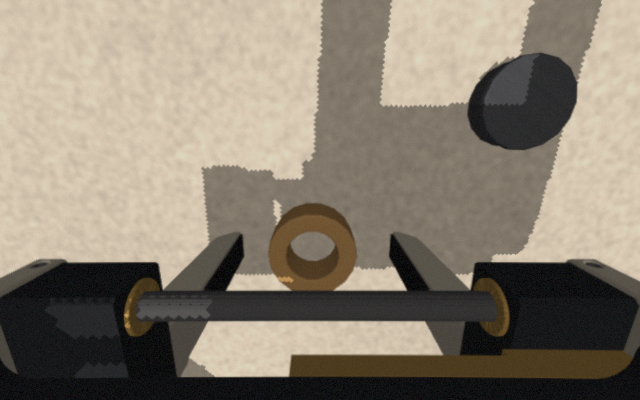

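Call:
jog_arm(
  targets=[
    [0.3,0.1,-0.2,0,0,0,0.6],
    [0.3,0.1,-0.2,0,0,0,0.6],
    [0.3,0.1,-0.2,0,0,0,0.6],
    [0.3,0.1,-0.2,0,0,0,0.6],
    [0.3,0.1,-0.2,0,0,0,0.6],
  ],
)

```text
t: 21.55
tool_pos: [0.4722, -0.3854, 0.0059]
orientation: [-0.617, 1.479, 0.615]
force: [-0.2, -0.4, -0.1]
opening: 0.0504
```

Call:
jog_arm(
  targets=[
    [0,0,0,0,0,0,0.6],
    [0,0,0,0,0,0,0.6],
    [0,0,0,0,0,0,0.6],
  ],
)

```text
t: 21.92
tool_pos: [0.4722, -0.3855, 0.006]
orientation: [-0.617, 1.479, 0.615]
force: [0.6, -0.8, 0.6]
opening: 0.0504
```

Run:
```python
from h import *
go((0.530,0.0925,0.15),np.radians(45));print(robot.read_state()["force"])
```

```text
t 21.93 shift [-14.41  29.57  37.99] turn [0.2 0.1 0.1] alt [-1.798e+02 -2.000e-01  1.000e-01] q6 -1.56 tcp [ 0.4722 -0.3855  0.006 ] open 0.0504 jaw 45.2
[ 0.60072879 -0.8073198   0.58717187]
```

Call:
jog_arm(
  targets=[
    [-5,0,0,0,0,0,0.6],
    [-10,2,2.5,0,0,0,0.6],
    [-14,5,6.4,0,0,0,0.6],
    [-14.4,8.5,11,0,0,0,0.6],
    [-14.4,12,15.5,0,0,0,0.6],
  ],
)

```text
t: 22.55
tool_pos: [0.4966, -0.1896, 0.1512]
orientation: [-0.618, 1.478, 0.613]
force: [-0.0, 0.4, -0.5]
opening: 0.0503
```

Run:
```python
from h import *
go((0.530,0.0925,0.15),np.radians(45));
```

```text
t 22.55 shift [ 0.1  17.54 22.35] turn [0.1 0.1 0.3] alt [-179.9   -0.4    0.2] q6 -1.25 tcp [ 0.4966 -0.1896  0.1512] open 0.0503 jaw 45.1
```

Call:
jog_arm(
  targets=[
    [0,3.6,4.5,0,0,0,0.6],
    [0,7.2,9,0,0,0,0.6],
    [0,10.8,13.5,0,0,0,0.6],
    [0,14.4,18.2,0,0,0,0.6],
    [0,17.5,22.3,0,0,0,0.6],
  ],
)

```text
t: 23.18
tool_pos: [0.5298, 0.0941, 0.1511]
orientation: [-0.618, 1.477, 0.613]
force: [1.1, -0.2, 0.5]
opening: 0.0505
```

Call:
jog_arm(
  targets=[
    [0.1,0,0,0,0,0,0.6],
    [0.1,0,0,0,0,0,0.6],
  ],
)

```text
t: 23.42
tool_pos: [0.5295, 0.094, 0.1497]
orientation: [-0.619, 1.478, 0.614]
force: [0.3, 0.1, 0.2]
opening: 0.0501
```

Run:
```python
from h import *
w=cam("wrist","w20")
print(proj(w,[(.53,.0925,.026),(.53,.0925,.007)]))
go((0.530,0.0925,0.06),np.radians(45));
```

```text
[[314.96738857 195.22712311]
 [315.00819038 190.80023597]]
t 23.48 shift [ 8.98 -0.04 -0.05] turn [0.2 0.1 0.3] alt [-179.8   -0.4    0.2] q6 -0.71 tcp [0.5296 0.0933 0.1498] open 0.0501 jaw 45.2
```

View pics/w20.png

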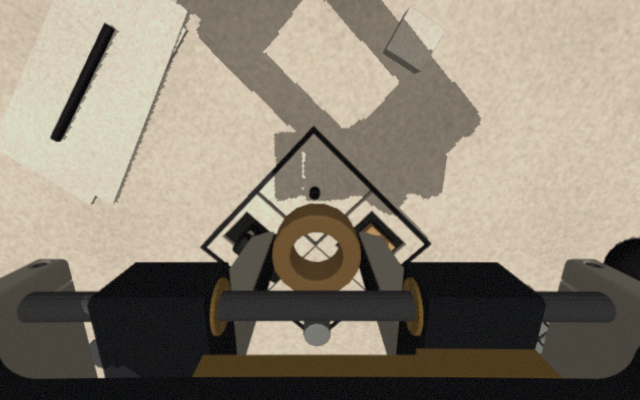

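Call:
jog_arm(
  targets=[
    [4,0,0,0,0,0.2,0.6],
    [8,0,0,0,0,0.2,0.6],
    [10.8,0,0,0,0,0.2,0.6],
    [10.8,0,0,0,0,0.2,0.6],
  ],
)

```text
t: 23.98
tool_pos: [0.5277, 0.0914, 0.0393]
orientation: [-0.614, 1.485, 0.615]
force: [-0.6, -0.3, 0.2]
opening: 0.0504
```

Run:
```python
from h import *
w=cam("wrist","w21")
print(proj(w,[(.53,.0925,.026),(.53,.0925,.007)]))
s=cam("side"); crop(s,260,120,390,230,6,"s21")
go((0.530,0.0925,0.0135),np.radians(45));
```

```text
[[319.22390956 236.86481164]
 [319.02454163 226.77944754]]
t 24.07 shift [ 2.92  0.07 -0.02] turn [0.1 0.1 0.1] alt [-1.799e+02 -1.000e-01  2.000e-01] q6 -0.71 tcp [0.5306 0.0921 0.0427] open 0.0502 jaw 45.1
```

View pics/w21.png

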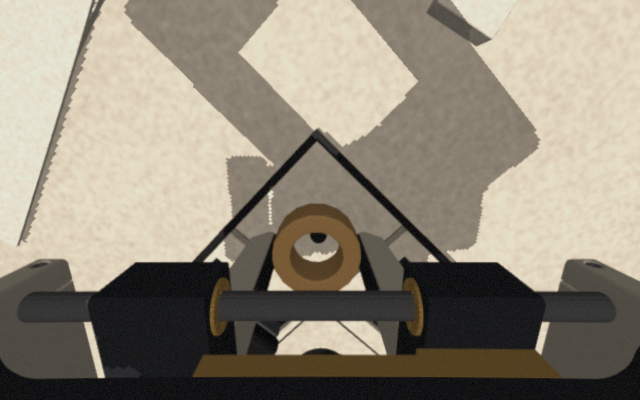

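View pics/s21.png

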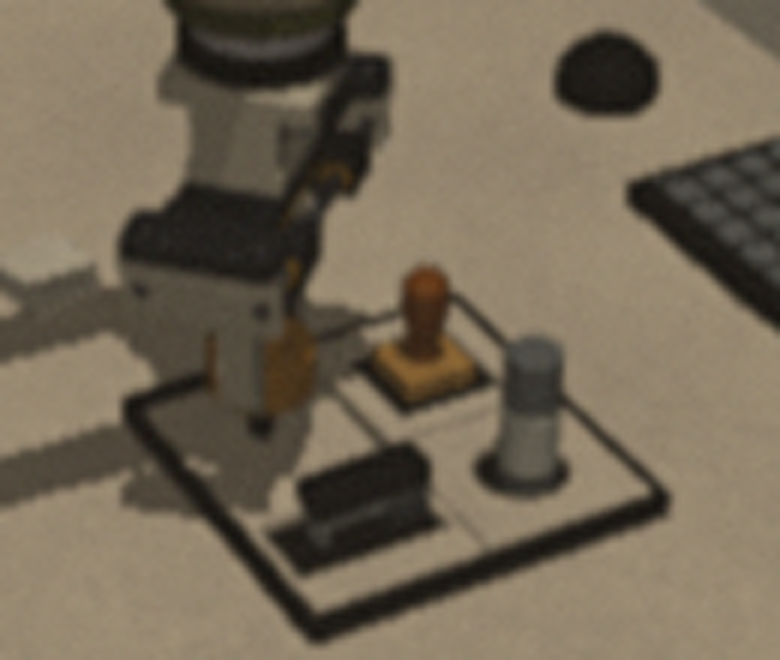

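The post is visible inside the hole at (318,238), matching the projection. I lower the tape onto it.

Call:
jog_arm(
  targets=[
    [1,0,0,0,0,0,0.6],
    [2,0,0,0,0,0,0.6],
    [2.7,0,0,0,0,0,0.6],
    [2.8,0,0,0,0,0,0.6],
    [2.8,0,0,0,0,0,0.6],
  ],
)

```text
t: 24.7
tool_pos: [0.5306, 0.0922, 0.0146]
orientation: [-0.615, 1.479, 0.614]
force: [-0.3, 0.7, -0.3]
opening: 0.0503
```

Run:
```python
from h import *
go((0.530,0.0925,0.0135),np.radians(45));print(robot.read_state()["force"])
w=cam("wrist","w22"); go((0.530,0.0925,0.0135),np.radians(45))
```

```text
t 24.70 shift [ 0.11  0.07 -0.02] turn [0.1 0.1 0.1] alt [-1.799e+02 -1.000e-01  2.000e-01] q6 -0.71 tcp [0.5306 0.0922 0.0146] open 0.0503 jaw 45.1
[-0.31442979  0.67400393 -0.34832837]
t 24.75 shift [ 0.14  0.08 -0.04] turn [0.1 0.1 0.1] alt [-179.9   -0.2    0.2] q6 -0.71 tcp [0.5309 0.0922 0.0149] open 0.0503 jaw 45.1
```

View pics/w22.png

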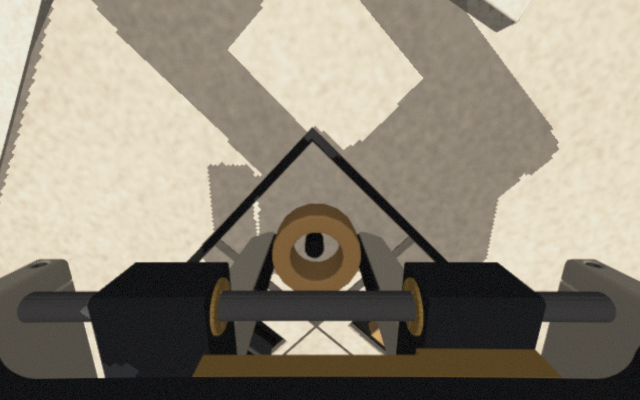

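Call:
jog_arm(
  targets=[
    [0.15,0,0,0,0,0,0.6],
    [0.15,0,0,0,0,0,0.6],
    [0.15,0,0,0,0,0,0.33],
    [0.15,0,0,0,0,0,0.33],
    [0.15,0,0,0,0,0,0.33],
  ],
)

```text
t: 25.38
tool_pos: [0.5309, 0.0922, 0.0134]
orientation: [-0.615, 1.479, 0.614]
force: [-1.1, -0.5, 0.3]
opening: 0.0624
```

Call:
jog_arm(
  targets=[
    [-1.5,0,0,0,0,0,0.33],
    [-4,0,0,0,0,0,0.33],
    [-9,0,0,0,0,0,0.33],
    [-15,0,0,0,0,0,0.2],
    [-20,0,0,0,0,0,0],
  ],
)

```text
t: 26.0
tool_pos: [0.5306, 0.0921, 0.2174]
orientation: [-0.616, 1.476, 0.613]
force: [0.4, -0.4, -0.2]
opening: 0.0779
```

Call:
jog_arm(
  targets=[
    [0,6,0,0,0,0,0],
    [0,12,0,0,0,0,0],
    [0,12,0,0,0,0,0],
    [0,12,0,0,0,0,0],
  ],
)

```text
t: 26.5
tool_pos: [0.446, 0.1769, 0.2179]
orientation: [-0.617, 1.474, 0.613]
force: [0.4, 0.7, -0.3]
opening: 0.0927
```

Run:
```python
from h import *
w=cam("wrist","w23")
s=cam("side","s23f"); crop(s,260,140,390,240,6,"s23")
t=cam("top","t23"); print(robot.read_state()["tool_pos"])
```

```text
[0.44636534 0.17607549 0.21715197]
```

View pics/w23.png

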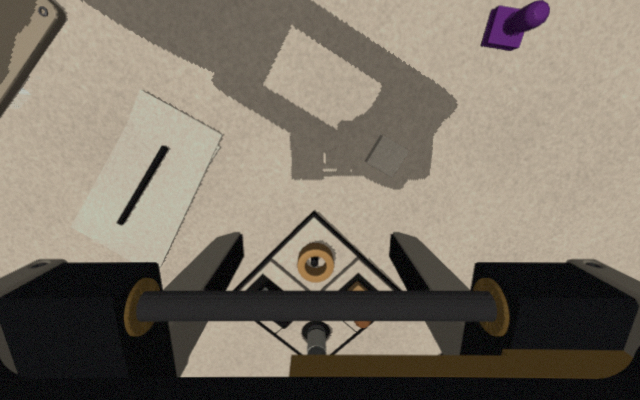

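View pics/s23.png

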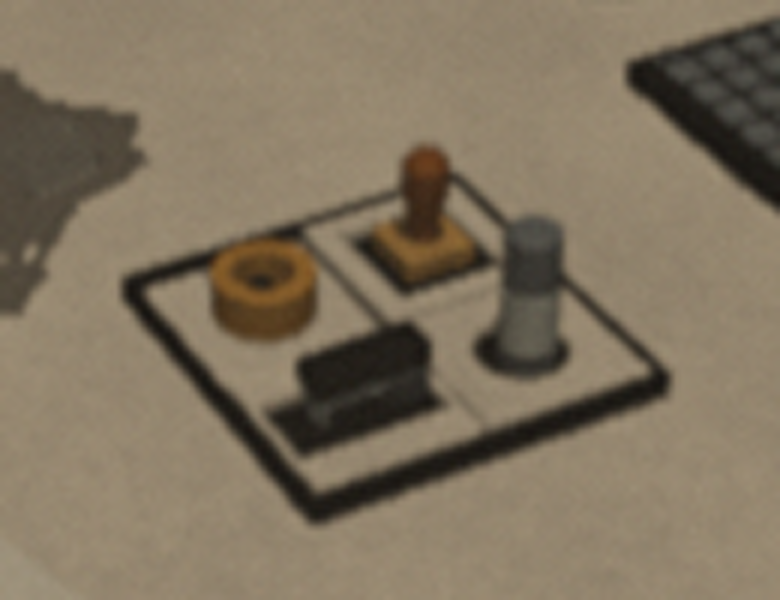

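View pics/s23f.png

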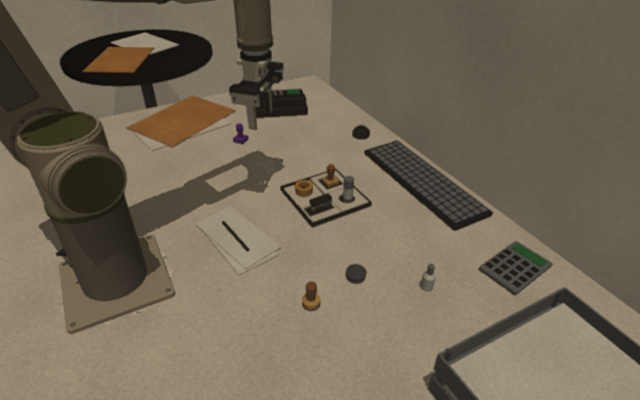

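All four parts sit in their bays. The round-based stamp (311,295), the bottle (428,278) and the purple stamp (240,133) haven't moved. I hand in the job.

```bash
python3 -c "
from plant import ticket
print(ticket.close_job())"
```

```text
the job is handed in; nothing more can be done
None
```

I placed all four parts in the caddy in the order asked and handed the job in at about 27 s of the 104 s allowed:
1. The stapler is lengthwise in the long pocket.
2. The square-based stamp is upright in the square pocket.
3. The glue stick is standing in the round well.
4. The tape roll is flat over the post.

**Last checks:** The final side and wrist pictures show each part down in its own place and released, with the arm clear. The round-based stamp, the bottle and the purple stamp are where they were. The end-of-call force readings stayed below about 5 N.

**Disagreement:** The side and wrist cameras put the glue stick up to about 8 mm apart across the desk. I settled it with a closer wrist view before gripping. I judged the parts fully seated from the pictures and the tool heights at release, with no separate depth measurement.

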